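# Zero the inlay setting table and press pearl plaques flush

## Robot

A 6-joint arm with a two-finger parallel gripper is mounted at the origin on the work surface. World frame = base frame: x ahead of the robot, y to its left, z up, the work surface at z = 0. Lengths are in mm, angles in rad, forces in N, time in s.
With the tool pointing down it reaches from about 400 to 925 mm from the base axis. Payload 3.4 kg.
Tool frame: the origin (TCP) lies midway between the tips of the shut fingers; the grasp point (between the pads) lies 19 mm behind it (robot.tcp_to_grasp is the distance from the TCP to the grasp point, in mm); z points along the fingers, y is the direction in which the jaws open and shut (so a half turn about z gives the same grasp; the last joint's range is limited). The gripper opens to 85 mm and grips with 20 to 120 N. Pads are 22 mm wide; open, the fingers measure 114 mm over their backs; the gripper's body (76 mm by 85 mm) begins 54 mm behind the grasp point. The pads swing forward as they close: fully open they stand 13 mm farther back than shut.
Start: joints at [-1.177, 0.307, 1.506, -0, 1.328, -0.073], TCP at [258.746, -513.499, 231.305] pointing down, gripper open.
Joint ranges: [-3.12, 3.12], [-1.05, 2.28], [0.14, 2.33], [-1.42, 4.57], [0.1, 2.73], [-2.68, 2.68]. Speed limits (rad/s): [2.57, 2.57, 3.14, 3.14, 3.14, 3.14].

## Interface

Orientations are given as a unit quaternion [x, y, z, w].
In Python, from workcell import robot gives the robot as it stands.
- The arm moves only by the tool play_rows, never from a script. Its argument "rows" is a list of rows, each a list of 3 entries, a list of its own where there are three numbers: the shift along the tool's x, y, z in m, then the turn, a rotation vector about the tool's x, y, z in rad, then the finger opening in m, from 0 to 0.0854. A call has 1 to 10 rows; each row is the pose to reach, as a shift and turn from the pose commanded when the call began, along the tool's axes at that moment; what a row does not reach only later rows make up. A row lasts 1/10 s, in which the tool goes at most 50 mm and 8.59 degrees, less where a joint would pass 70% of its speed; a pose out of reach is approached as far as the arm can. A call with a gripper value outside its range is refused whole. The fingers move at their own pace and stop on an object; "grip_force" is the grip in N (left out, the last holds). Time passes only in rows, so rows that repeat a pose let the fingers close. It gives the time, the measured TCP pose, the force and the opening at its end, in the units of the state.
- robot.sense(): the state, without advancing time (a new reading comes with each control period).
- robot.read_camera(name): name is "side" or "top" or "wrist"; returns a dict with "color" (420x560x3 uint8, red, green, blue), "camera_matrix" (3x3 intrinsics, pixels), "k1" (the pictures are not rectified: a ray, as slopes to the right and down, at radius r is drawn at 1 + k1 r^2 times it, then the intrinsics apply), "R" (3x3) and "t" (3): a world point X has camera coordinates R X + t; the wrist camera has in their place "tool_from_camera" (4x4, takes a point from camera to tool coordinates, whose origin is the TCP and whose axes are the flange's). Camera axes: x right, y down, z forward; pixel columns grow to the right and rows downward; lengths in mm; the calibration is good to about 2 mm. A picture is of the moment at which its call begins: read the wrist's pose just before it. There is no depth.
- robot.finish_job(): hands the job in, once; it reports no verdict.
The state is a dict: "clock": time; "joint_positions": joint angles; "qd": joint speeds; "effort": joint torques, N m; "position": TCP position; "tool_rot": TCP orientation; "wrist_force": force on the tool from outside, world axes, zero at the start; "wrist_torque": the same for the moment, N m; "gripper_width": opening from 0.0 (shut) to 1.0 (fully open).
Only numpy, scipy, OpenCV 4.12 (cv2) and the standard library are available. Lean on these libraries where they do the work, as an engineer would, in place of code of your own. Each camera call takes 0.05 s, during which the arm holds its last target.

## Task

Put the quartz pebble that lies on the setting table's pocket frame into the blue saucer. Set the bed height: wind the handwheel clockwise (seen from above) until its yellow line is about a quarter turn beyond the red pointer, then bring it back anticlockwise only, stopping with the line right at the pointer, so that the screw's backlash is taken up. After that lay every pearl plaque, face up, in a pocket of its own and press it down until it sits level and flush with the frame, with the dial still on its mark at the end; leave the brush pot, punch, cork block, lacquer box, jar and hammer where they are.

Things in the scene. Friction and masses are not known exactly. Their poses are not given: they have to be found in the camera images.
- setter: the cast-iron setting table bolted to the bench, base 130 x 415 mm, 12 mm thick; origin at the centre of its underside, x away from the robot, y to the left (when its yaw is 0), z up. Green pocket frame 80 mm (x) by 250 mm (y), centred at y = -75 mm, solid to its top face at z = 55 mm, with four pockets in a row along y, 60 mm apart; horizontal handwheel at y = +135 mm
- pocket1 (a point): centre of a square pocket's mouth, level with the frame's top face (55 mm above the bench); 46 x 46 mm, sides along the setter's x and y. A cork-faced pad fills it and starts raised; with the dial at its mark a raised pad's top is 3 mm below the mouth and, pressed home, 10 mm below (a plaque's thickness). The pad resists with 5 N of friction, and stays where it is pushed. Right-hand pocket, farthest from the handwheel
- pocket2 (a point): the next pocket to the left, the same as pocket1
- pocket3 (a point): the next pocket to the left, the same as pocket1
- pocket4 (a point): the left-hand pocket, next to the handwheel, the same as pocket1
- wheel_axis (a point): on the handwheel's vertical axis, at the wheel's top face (68 mm above the bench). Steel wheel 110 mm across, 8 mm thick
- pointer (a point): tip of the fixed red pointer at the wheel's rim, on the setter's -x side, 55 mm from the wheel's axis; it stands no higher than the wheel
- dial_mark (a point): outer end of the yellow line on the wheel's top face, at the rim, 55 mm from the axis; it turns with the wheel. At the start it stands 0.2 to 1.4 rad anticlockwise of the pointer (seen from above)
- crank_grip (a point): mid-height grip point of the crank handle, a vertical dark wooden cylinder 16 mm in diameter, 45 mm tall (from 70 to 115 mm above the bench; this point is at 98 mm), that spins freely on its pin 43 mm from the wheel's axis, a quarter turn clockwise from the yellow line (seen from above). Carrying it round the axis turns the wheel; about 6 N needed
- screw (a joint): true angle of the bed's screw, rad, anticlockwise from above positive; the bed rises 2 mm per rad. The wheel drives it with 0.5 rad of lost motion: turned anticlockwise, once the slack is taken up, the screw's angle equals that of the yellow line past the pointer; turned clockwise, it is 0.5 rad more. 0 is the right bed height. Range -2.6 to 2.2. The screw is stiff and stays where it is left
- pearl1: square plaque, 40 x 40 x 10 mm, pearly white top on a dark wooden back, 35 g, lying flat on the bench, pearl face up; origin at the centre of its underside, z up through the face, x and y along its edges. One of three or four identical plaques (an absent one reads None)
- pearl2: square plaque, 40 x 40 x 10 mm, pearly white top on a dark wooden back, 35 g, lying flat on the bench, pearl face up; origin at the centre of its underside, z up through the face, x and y along its edges. One of three or four identical plaques (an absent one reads None)
- pearl3: square plaque, 40 x 40 x 10 mm, pearly white top on a dark wooden back, 35 g, lying flat on the bench, pearl face up; origin at the centre of its underside, z up through the face, x and y along its edges. One of three or four identical plaques (an absent one reads None)
- pearl4: square plaque, 40 x 40 x 10 mm, pearly white top on a dark wooden back, 35 g, lying flat on the bench, pearl face up; origin at the centre of its underside, z up through the face, x and y along its edges. One of three or four identical plaques (an absent one reads None)
- pebble: smoky-brown flat round polishing pebble, 54 mm across (widest from 6 to 14 mm up), 27 mm tall, domed top, 90 g; origin at the centre of its underside. It starts lying flat on the frame's top face, over a pocket or between two
- saucer: shallow blue ceramic saucer, rim 124 mm across, 22 mm high, inner floor 5 mm up, loose on the bench, 0.5 kg; origin at the centre of its underside
- brush_pot: red bamboo brush pot, 73 mm across, 105 mm tall, brushes up to 200 mm; origin under its centre; leave it alone
- punch: copper punch lying on the bench, about 125 x 12 x 12 mm along its x; leave it alone
- sanding_block: cork sanding block 70 x 45 x 30 mm; leave it alone
- lacquer_box: closed black lacquer box 90 x 120 x 55 mm; leave it alone
- varnish_jar: amber glass jar, 60 mm across, 75 mm tall; leave it alone
- mallet: hammer lying on the bench, along its x; leave it alone

How it is judged:
By the outcome, as a careful person would: the job done as asked, in the order asked, and still so for the second after the job is handed in, with the robot touching nothing.
Of pearl1, pearl2, pearl3, pearl4 only 3 to 4 are there at a start; the rules pass over those that are not, and their reading is None.
At some moment in a run one of pearl1, pearl2, pearl3, pearl4, pebble may be knocked a few centimetres aside while the robot is not near it.
Once in a run the grip may slacken for a moment while it holds something.
It also fails if it takes over 210 s, if anything falls off the work surface, if the arm or the gripper's body presses on something with over 40 N, if the wrist force passes 120 N, or if a joint passes its speed limit or range.

## Working session

There is one attempt and no reset: what is moved stays moved. The work goes in short steps, Python scripts to look and compute and a tool call to move; the robot and the scene stay as the last step left them, time stands still between calls to the robot, and variables do not carry over. Pictures are saved under pics/ and viewed, and the job is handed in when it is done.

Besides the shell and the picture viewer there is one more tool, called after "Emit:" as a command line: name --argument value ..., lists and objects as JSON in quotes. play_rows: Moves the arm, as the interface text tells. Its arguments: {"type":"object","properties":{"rows":{"type":"array","items":{"type":"array"}},"grip_force":{"type":"number"}},"required":["rows"]}

```bash
ls; mkdir -p pics
cat > h.py <<'E'
import numpy as np, cv2
from workcell import robot
from scipy.spatial.transform import Rotation as Ro
def cam(name,save=None):
    s=robot.sense(); c=robot.read_camera(name)
    if name=='wrist':
        T=np.eye(4); T[:3,:3]=Ro.from_quat(s['tool_rot']).as_matrix(); T[:3,3]=s['position']
        M=T@np.array(c['tool_from_camera']); c['Rwc']=M[:3,:3]; c['o']=M[:3,3]
    else:
        R=np.array(c['R']); c['Rwc']=R.T; c['o']=-R.T@np.array(c['t'])
    if save: cv2.imwrite('pics/'+save,c['color'][:,:,::-1])
    return c
def ray(c,uv):
    K=np.array(c['camera_matrix'],float); k=c['k1']
    d=np.array([(uv[0]-K[0,2])/K[0,0],(uv[1]-K[1,2])/K[1,1]]); p=d.copy()
    for _ in range(30): p=d/(1+k*(p@p))
    return c['Rwc']@np.array([p[0],p[1],1.])
def onz(c,uv,z):
    r=ray(c,uv); return c['o']+r*(z-c['o'][2])/r[2]
def proj(c,X):
    p=c['Rwc'].T@(np.array(X,float)-c['o']); p=p[:2]/p[2]; p=p*(1+c['k1']*(p@p)); K=np.array(c['camera_matrix'])
    return p*[K[0,0],K[1,1]]+K[:2,2]
E
python3 - <<'E'
from h import *
for n in ['top','side','wrist']:
    c=cam(n,n+'0.png'); print(n,c['o'].round(0),c['camera_matrix'],c['k1'])
print(robot.sense(), robot.tcp_to_grasp)
E
```

```text
pics
top [ 319.    8. 1401.] [[533.50030677   0.         284.97100283]
 [  0.         533.50030677 219.43322984]
 [  0.           0.           1.        ]] -0.06748653662654987
side [ 142. 1311.  993.] [[488.45335274   0.         279.58888969]
 [  0.         488.45335274 206.53759209]
 [  0.           0.           1.        ]] -0.04049459913444504
wrist [ 318. -484.  373.] [[367.49549582   0.         276.47505812]
 [  0.         367.49549582 212.92432792]
 [  0.           0.           1.        ]] 0.024064028079665713
{'clock': 0.15, 'joint_positions': array([-1.17753118e+00,  3.07413344e-01,  1.50737513e+00, -1.36107261e-05,
        1.32841443e+00, -7.34800599e-02]), 'qd': array([ 0.00127183, -0.00141522, -0.00314482, -0.00047701,  0.00049818,
        0.00058717]), 'effort': array([ 9.25752829e-04, -4.57977176e+01, -2.52219039e+01, -2.01685712e-04,
        8.54128069e-03,  1.58955447e-05]), 'position': array([ 258.51676242, -513.00615042,  230.58499617]), 'tool_rot': array([ 9.72891287e-01,  2.31261529e-01, -1.34707077e-04, -7.93806958e-04]), 'wrist_force': array([-0.12307357, -0.2561728 , -0.32865327]), 'wrist_torque': array([-0.05735245,  0.0440171 ,  0.02048646]), 'gripper_width': 0.9996512256730337} 18.700000000000003
```

View pics/top0.png

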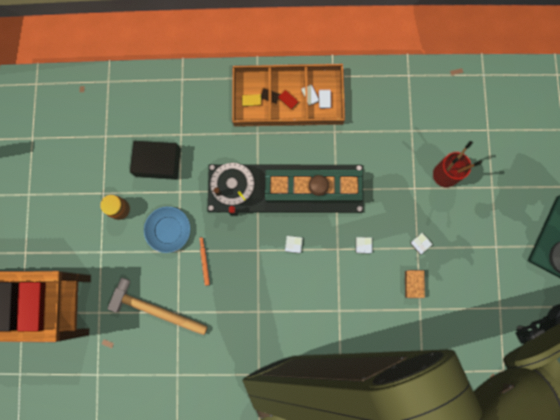

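View pics/side0.png

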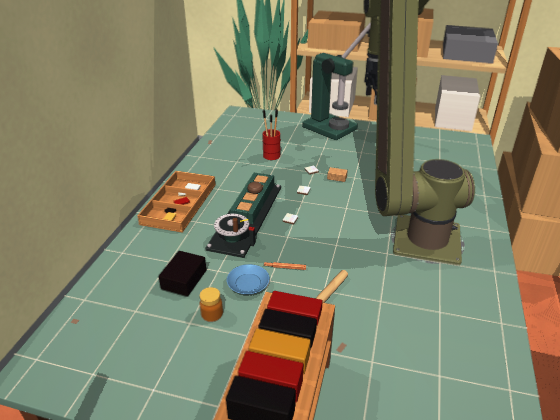

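View pics/wrist0.png

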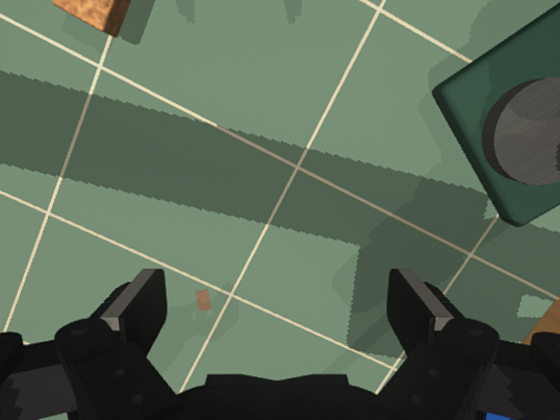

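The top view shows the wheel at (232,184), the pebble on the frame at (318,185), the saucer at (167,229) and three plaques at (293,244), (364,245) and (421,243). I'll measure these next.

Run:
```python
from h import *
c=cam('top'); im=c['color']
cv2.imwrite('pics/topz.png',cv2.resize(im[140:270,90:450],None,fx=2.2,fy=2.2,interpolation=cv2.INTER_CUBIC)[:,:,::-1])
hsv=cv2.cvtColor(im,cv2.COLOR_RGB2HSV)
def blobs(m,z,mn=20,name=''):
    cs,_=cv2.findContours(m.astype(np.uint8),cv2.RETR_EXTERNAL,cv2.CHAIN_APPROX_NONE)
    for q in cs:
        if cv2.contourArea(q)<mn: continue
        r=cv2.minAreaRect(q); b=cv2.boxPoints(r)
        P=np.array([onz(c,p,z)[:2] for p in b]); e=P[1]-P[0]
        print(name,np.round(r[0],1),cv2.contourArea(q),'xy',onz(c,r[0],z)[:2].round(1),'size',np.linalg.norm(P[1]-P[0]).round(),np.linalg.norm(P[2]-P[1]).round(),'ang',np.degrees(np.arctan2(e[1],e[0])).round(1))
H,S,V=[hsv[...,i].astype(int) for i in range(3)]
blobs((S<60)&(V>170),10,60,'white')
blobs((H>95)&(H<125)&(S>100)&(V>80),15,200,'blue')
blobs((H<20)&(S>60)&(V>40),50,60,'orange')
blobs((H>22)&(H<34)&(S>130)&(V>150),68,4,'yellow')
blobs(((H<6)|(H>174))&(S>150)&(V>60),60,5,'red')
print(onz(c,(320,185),55+20))
```

```text
white [ 10.5 381. ] 60.5 xy [103.4 753.6] size 58.0 195.0 ang -89.6
white [130.4 377.7] 371.5 xy [114.2 433.5] size 542.0 230.0 ang -84.5
white [363.5 244.5] 218.5 xy [ 450.1 -173.4] size 39.0 39.0 ang -90.8
white [279.2 243.2] 226.0 xy [456.6  47.2] size 41.0 115.0 ang -3.1
white [421. 243.] 206.5 xy [ 451.7 -324.3] size 40.0 40.0 ang -50.0
white [114.5 249.2] 118.0 xy [446.4 483.7] size 125.0 168.0 ang -32.8
white [231.5 200. ] 60.5 xy [573.6 172.6] size 56.0 16.0 ang -90.9
white [ 50.4 195.7] 65.0 xy [593.7 666.6] size 238.0 137.0 ang -58.5
white [233.3 178.3] 231.5 xy [632.6 168. ] size 82.0 110.0 ang -14.6
white [318.7  96.7] 282.5 xy [856.9 -65.2] size 51.0 69.0 ang -13.0
blue [167. 229.] 1502.0 xy [497.7 342.7] size 118.0 117.0 ang -90.9
orange [361.7 373.8] 113.0 xy [ 125.9 -154.2] size 211.0 30.0 ang -78.4
orange [163.8 313.9] 749.0 xy [277.5 338.7] size 24.0 231.0 ang -20.6
orange [414.5 283.5] 506.0 xy [ 345.9 -293.6] size 48.0 68.0 ang -90.9
orange [ 39.5 305.5] 4256.5 xy [299.9 662.8] size 213.0 180.0 ang -90.4
orange [203.8 261. ] 222.0 xy [409.8 238.3] size 15.0 124.0 
[... 319 characters left out ...]
 641.9 -405.6] size 117.0 78.0 ang -58.9
orange [287.8  94.4] 6655.0 xy [849.5  18.9] size 303.0 171.0 ang -90.0
orange [279.5  32. ] 27661.5 xy [1029.1   39.3] size 1575.0 161.0 ang -90.1
yellow [107.8 205.1] 183.5 xy [554.8 485.3] size 38.0 50.0 ang -71.1
yellow [241.5 195.5] 8.0 xy [574.2 140.2] size 4.0 22.0 ang -45.0
yellow [251.5 100.4] 67.5 xy [827.7 114.1] size 46.0 22.0 ang -86.2
red [ 28.5 306. ] 1049.0 xy [298.8 687.1] size 62.0 121.0 ang -90.3
red [231.5 209. ] 27.0 xy [541.1 166.6] size 13.0 16.0 ang -90.9
red [451.4 168.9] 636.5 xy [ 637.6 -400.7] size 105.0 71.0 ang -57.3
red [287.3  99.3] 141.5 xy [832.   20.5] size 27.0 48.0 ang -44.4
[596.83926175 -59.7557222   75.        ]
```

View pics/topz.png

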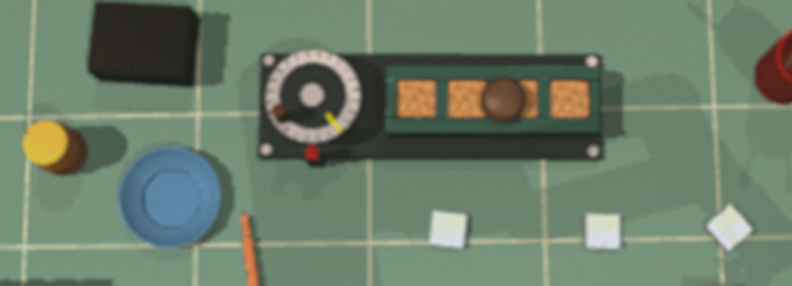

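```bash
cat >> h.py <<'E'
def plan(pos,yawdeg=None):
    s=robot.sense(); R=Ro.from_quat(s['tool_rot'])
    d=R.inv().apply(np.array(pos,float)-s['position'])/1000
    x=R.as_matrix()[:,0]; y0=np.degrees(np.arctan2(x[1],x[0]))
    if yawdeg is None: yawdeg=y0
    a=np.radians(yawdeg); G=Ro.from_matrix(np.array([[np.cos(a),np.sin(a),0],[np.sin(a),-np.cos(a),0],[0,0,-1]]).T.T)
    rv=(R.inv()*G).as_rotvec()
    print('pos',s['position'].round(1),'yaw',y0.round(2),'shift',d.round(4),'rv',rv.round(4),'w',round(s['gripper_width'],3),'F',s['wrist_force'].round(1),'t',round(s['clock'],1))
    return d,rv
E
python3 - <<'E'
from h import *
plan([600,-130,230],90)
E
```

```text
pos [ 258.6 -513.1  230.7] yaw 26.75 shift [ 0.4773 -0.1885  0.001 ] rv [-1.100e-03 -8.000e-04 -1.104e+00] w 0.997 F [-0.4 -0.4  0.6] t 0.2
```

Emit:
play_rows --rows '[[[0.477, -0.1885, 0.001], [-0.001, -0.001, -1.104], 0.085], [[0.477, -0.1885, 0.001], [-0.001, -0.001, -1.104], 0.085], [[0.477, -0.1885, 0.001], [-0.001, -0.001, -1.104], 0.085], [[0.477, -0.1885, 0.001], [-0.001, -0.001, -1.104], 0.085], [[0.477, -0.1885, 0.001], [-0.001, -0.001, -1.104], 0.085], [[0.477, -0.1885, 0.001], [-0.001, -0.001, -1.104], 0.085], [[0.477, -0.1885, 0.001], [-0.001, -0.001, -1.104], 0.085], [[0.477, -0.1885, 0.001], [-0.001, -0.001, -1.104], 0.085], [[0.477, -0.1885, 0.001], [-0.001, -0.001, -1.104], 0.085], [[0.477, -0.1885, 0.001], [-0.001, -0.001, -1.104], 0.085]]'

```text
clock: 1.2
position: [592.3, -138.3, 230.2]
tool_rot: [0.707, 0.707, -0.0, 0.001]
wrist_force: [1.1, -1.5, -0.3]
gripper_width: 0.995
```

Emit:
play_rows --rows '[[[0, 0, 0], [0, 0, 0], 0.085], [[0, 0, 0], [0, 0, 0], 0.085], [[0, 0, 0], [0, 0, 0], 0.085]]'

```text
clock: 1.5
position: [590.4, -140.6, 229.9]
tool_rot: [0.707, 0.707, -0.001, 0.0]
wrist_force: [-0.8, -0.7, -1.0]
gripper_width: 0.995
```

Run:
```python
from h import *
plan([600,-130,230],90)
c=cam('wrist','w1.png'); cam('top','t1.png')
np.save('w1.npy',c,allow_pickle=True)
```

```text
pos [ 590.4 -140.6  229.9] yaw 89.99 shift [ 0.0106  0.0096 -0.0001] rv [-0.0011  0.0016 -0.0001] w 0.995 F [-0.8 -0.7 -1. ] t 1.5
```

View pics/w1.png

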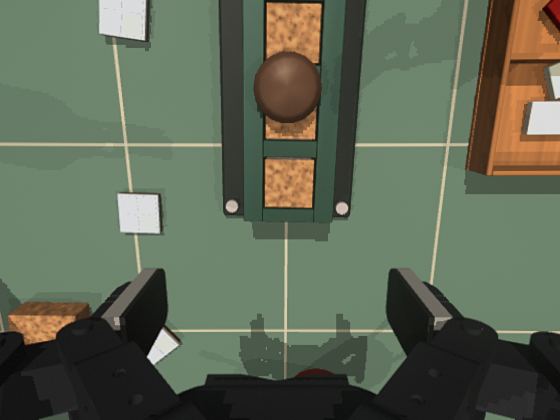

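View pics/t1.png

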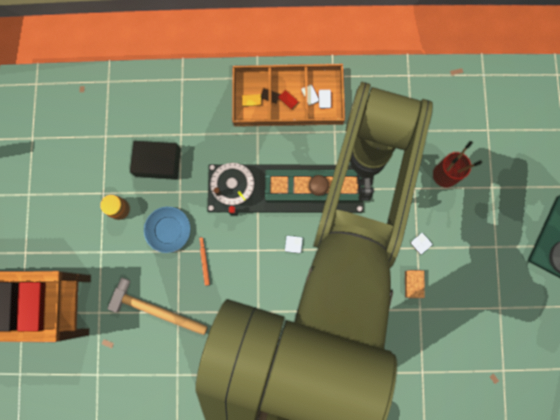

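The wrist view shows the pebble at (288,87), with pocket 1 at (289,182) and pocket 2 partly under the pebble. There are plaques at (123,18), (139,213) and (163,345). I see no fourth plaque.

```bash
cat >> h.py <<'E'
def blobs(c,m,z,mn=20,name='',mx=1e9):
    m=cv2.morphologyEx(m.astype(np.uint8),cv2.MORPH_OPEN,np.ones((3,3),np.uint8))
    cs,_=cv2.findContours(m,cv2.RETR_EXTERNAL,cv2.CHAIN_APPROX_NONE); out=[]
    for q in cs:
        if not mn<cv2.contourArea(q)<mx: continue
        P=np.array([onz(c,p[0],z)[:2] for p in q],np.float32)
        r=cv2.minAreaRect(P); b=cv2.boxPoints(r); e=b[1]-b[0]
        u=q[:,0].mean(0)
        a=np.degrees(np.arctan2(e[1],e[0]))%90; a=a-90 if a>45 else a
        print(name,'px',u.round(),'xy',np.round(r[0],1),'size',np.round(r[1],1),'ang',round(float(a),1)); out.append((r[0],r[1],a))
    return out
def hsvm(c):
    h=cv2.cvtColor(c['color'],cv2.COLOR_RGB2HSV).astype(int); return h[...,0],h[...,1],h[...,2]
E
python3 - <<'E'
from h import *
c=np.load('w1.npy',allow_pickle=True).item()
H,S,V=hsvm(c)
blobs(c,(S<50)&(V>160),10,300,'white')
for uv in [(110,100),(288,87),(289,182),(289,148),(250,150)]: print(uv,H[uv[1],uv[0]],S[uv[1],uv[0]],V[uv[1],uv[0]])
blobs(c,(H<20)&(S>70)&(V>90)&(V>130),52,300,'cork')
blobs(c,(H<15)&(S>50)&(V<130)&(V>30),67,500,'brown')
E
```

```text
white px [161. 347.] xy [ 456.9 -330.2] size [39.4 25.8] ang 40.3
white px [138. 213.] xy [ 450.  -174.1] size [40.6 40.5] ang -2.0
white px [545. 118.] xy [844.3 -80.6] size [30.  30.1] ang -0.1
white px [123.  18.] xy [454.1   6.1] size [32.1 40. ] ang -7.7
(110, 100) 60 44 133
(288, 87) 11 116 112
(289, 182) 14 140 151
(289, 148) 67 66 85
(250, 150) 69 63 93
cork px [ 40. 325.] xy [ 363.6 -279.9] size [30.8 61.8] ang -0.5
cork px [289. 183.] xy [ 601.7 -135. ] size [43. 42.] ang -0.5
cork px [293. 129.] xy [602.7 -85.1] size [21.4 41.6] ang -0.0
cork px [293.  30.] xy [603.9 -14.1] size [41.8 42.2] ang -1.9
cork px [524.  90.] xy [794.8 -57.2] size [ 60.1 133.6] ang 7.8
brown px [ 54. 309.] xy [ 383.2 -251.7] size [16.4 68.3] ang -0.4
brown px [287.  98.] xy [600.6 -59. ] size [52.6 59.3] ang 23.8
brown px [488.  89.] xy [756.4 -59.5] size [ 18.5 126.8] ang 0.4
```

Run:
```python
from h import *
c=np.load('w1.npy',allow_pickle=True).item()
print(onz(c,(288,87.5),66),onz(c,(254.5,87),66),onz(c,(321,87),66))
p=onz(c,(288,87.5),66)
plan([601,-57.5,100],89)
```

```text
[599.98137877 -55.90179888  66.        ] [573.56513546 -55.53753696  66.        ] [625.98043635 -55.5587275   66.        ]
pos [ 590.3 -141.3  230.2] yaw 89.9 shift [0.084  0.0106 0.1301] rv [-0.0004  0.0015  0.0157] w 0.996 F [ 0.  -0.7  0.3] t 1.6
```

Emit:
play_rows --rows '[[[0.0853, 0.0097, 0.03], [0, 0.0015, 0.0157], 0.085], [[0.0853, 0.0097, 0.08], [0, 0.0015, 0.0157], 0.085], [[0.0853, 0.0097, 0.12], [0, 0.0015, 0.0157], 0.085], [[0.0853, 0.0097, 0.15], [0, 0.0015, 0.0157], 0.085], [[0.0853, 0.0097, 0.17], [0, 0.0015, 0.0157], 0.085], [[0.0853, 0.0097, 0.17], [0, 0.0015, 0.0157], 0.085], [[0.0853, 0.0097, 0.17], [0, 0.0015, 0.0157], 0.085]]'

```text
clock: 2.3
position: [601.0, -56.3, 60.6]
tool_rot: [0.713, 0.701, 0.0, 0.0]
wrist_force: [-0.1, 0.8, 0.0]
gripper_width: 0.992
```

Run:
```python
from h import *
plan([600,-56,57],89)
cam('wrist','w2.png');cam('side','s2.png')
```

```text
pos [601.  -56.3  60.6] yaw 89.0 shift [ 0.0002 -0.001   0.0036] rv [ 0.0003 -0.0001 -0.    ] w 0.992 F [-0.1  0.8  0. ] t 2.3
```

View pics/w2.png

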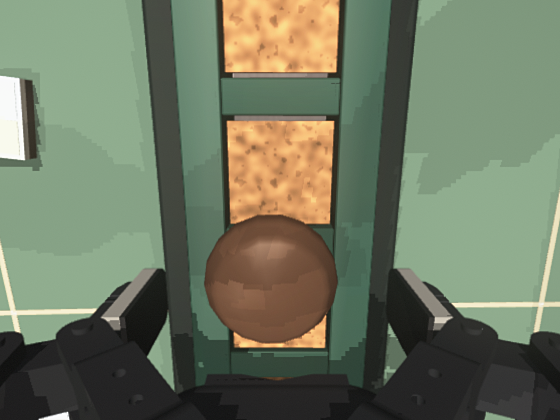

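Run:
```python
from h import *
c=cam('wrist')
print(onz(c,(271,279),66),proj(c,(601,-56.3,66)),onz(c,(205,281),66),onz(c,(337,281),66),onz(c,(271,214),70), onz(c,(271,343),66))
```

```text
[600.98023535 -56.53386736  66.        ] [271.03647547 278.47506457] [573.87374992 -56.90178525  66.        ] [628.09894689 -57.90726744  66.        ] [601.61453638 -27.78080246  70.        ] [600.36847332 -86.47949414  66.        ]
```

Aligned. I'll lower slightly and close.

Emit:
play_rows --rows '[[[0, 0, 0.002], [0, 0, 0], 0.06], [[0, 0, 0.002], [0, 0, 0], 0.045], [[0, 0, 0.002], [0, 0, 0], 0.045], [[0, 0, 0.002], [0, 0, 0], 0.045], [[0, 0, 0.002], [0, 0, 0], 0.045], [[0, 0, 0.002], [0, 0, 0], 0.045]]' --grip_force 40

```text
clock: 3.05
position: [601.3, -55.3, 59.6]
tool_rot: [0.713, 0.702, 0.0, 0.001]
wrist_force: [-1.0, -1.2, 6.7]
gripper_width: 0.604
```

Emit:
play_rows --rows '[[[0, 0, 0], [0, 0, 0], 0.04], [[0, 0, -0.005], [0, 0, 0], 0.04], [[0, 0, -0.02], [0, 0, 0], 0.04], [[0, 0, -0.05], [0, 0, 0], 0.04], [[0, 0, -0.08], [0, 0, 0], 0.04], [[0, 0, -0.08], [0, 0, 0], 0.04]]'

```text
clock: 3.65
position: [604.3, -55.4, 142.8]
tool_rot: [0.713, 0.702, 0.003, 0.004]
wrist_force: [0.9, -0.6, -0.7]
gripper_width: 0.601
```

Run:
```python
from h import *
plan([498,343,160],89)
cam('wrist','w3.png');cam('side','s3.png');c=cam('top','t3.png')
H,S,V=hsvm(c)
blobs(c,(H>95)&(H<125)&(S>100)&(V>80),18,200,'blue')
```

```text
pos [604.3 -55.4 142.8] yaw 89.11 shift [ 0.3967 -0.1123 -0.0186] rv [0.0092 0.001  0.0019] w 0.601 F [ 0.9 -0.6 -0.7] t 3.6
blue px [167. 229.] xy [496.4 342.2] size [117.5 114.2] ang -0.7
```

View pics/w3.png

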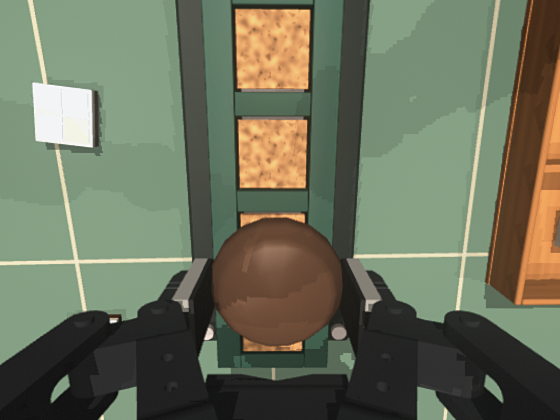

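Emit:
play_rows --rows '[[[0.04, -0.0112, -0.0186], [0.009, 0.001, 0.002], 0.04], [[0.085, -0.0235, -0.0186], [0.009, 0.001, 0.002], 0.04], [[0.13, -0.036, -0.0186], [0.009, 0.001, 0.002], 0.04], [[0.175, -0.049, -0.0186], [0.009, 0.001, 0.002], 0.04], [[0.22, -0.062, -0.0186], [0.009, 0.001, 0.002], 0.04], [[0.265, -0.075, -0.0186], [0.009, 0.001, 0.002], 0.04], [[0.31, -0.088, -0.0186], [0.009, 0.001, 0.002], 0.04], [[0.35, -0.1, -0.0186], [0.009, 0.001, 0.002], 0.04], [[0.38, -0.108, -0.0186], [0.009, 0.001, 0.002], 0.04], [[0.3967, -0.1123, -0.0186], [0.009, 0.001, 0.002], 0.04]]'

```text
clock: 4.8
position: [492.9, 345.3, 155.0]
tool_rot: [0.712, 0.702, -0.004, -0.004]
wrist_force: [0.5, 0.2, -0.9]
gripper_width: 0.6
```

Run:
```python
from h import *
plan([498,343,60],89)
c=cam('wrist','w4.png');
H,S,V=hsvm(c)
blobs(c,(H>95)&(H<125)&(S>80)&(V>60),20,200,'blue')
```

```text
pos [492.9 345.3 155. ] yaw 89.13 shift [-0.0022  0.0062  0.095 ] rv [-0.0117  0.      0.0023] w 0.6 F [ 0.5  0.2 -0.9] t 4.8
blue px [284. 189.] xy [498.1 354.5] size [ 98.4 122.6] ang -5.7
```

View pics/w4.png

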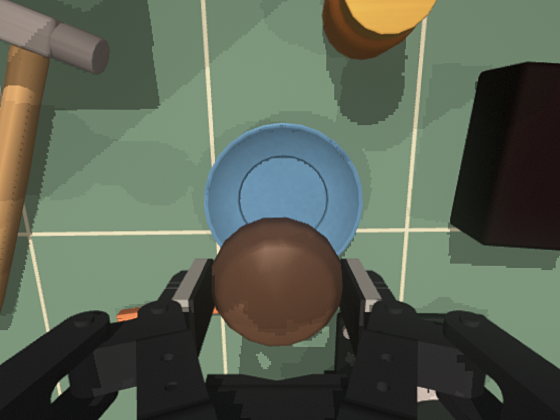

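Run:
```python
from h import *
c=cam('wrist')
print(onz(c,(283.5,124),21),onz(c,(205.5,195),20),onz(c,(361.5,195),20),onz(c,(283,201),5))
plan([497.5,344.5,60],89)
```

```text
[498.11671843 405.02005183  21.        ] [437.25039417 352.46176097  20.        ] [557.63269153 351.00228275  20.        ] [497.2240323  343.49609157   5.        ]
pos [493.7 344.8 155.4] yaw 89.15 shift [-0.0003  0.0048  0.0954] rv [-0.0108 -0.0002  0.0027] w 0.6 F [ 1.1 -1.  -0.2] t 4.9
```

Emit:
play_rows --rows '[[[-0.001, 0.003, 0.04], [0, 0, 0], 0.04], [[-0.001, 0.003, 0.08], [0, 0, 0], 0.04], [[-0.001, 0.003, 0.11], [0, 0, 0], 0.04], [[-0.001, 0.003, 0.13], [0, 0, 0], 0.04], [[-0.001, 0.003, 0.135], [0, 0, 0], 0.04], [[-0.001, 0.003, 0.135], [0, 0, 0], 0.04], [[-0.001, 0.003, 0.135], [0, 0, 0], 0.04]]'

```text
clock: 5.6
position: [497.8, 342.1, 22.7]
tool_rot: [0.714, 0.701, -0.002, -0.003]
wrist_force: [0.8, 0.0, -1.1]
gripper_width: 0.601
```

Run:
```python
from h import *
plan([497.5,344,12],89)
```

```text
pos [497.8 342.1  22.7] yaw 88.94 shift [ 0.0018 -0.0003  0.0107] rv [-0.0074 -0.0017 -0.001 ] w 0.601 F [ 0.8  0.  -1.1] t 5.6
```

Emit:
play_rows --rows '[[[0.001, 0, 0.006], [0, 0, 0], 0.04], [[0.001, 0, 0.01], [0, 0, 0], 0.04], [[0.001, 0, 0.01], [0, 0, 0], 0.04], [[0.001, 0, 0.01], [0, 0, 0], 0.04]]'

```text
clock: 6.0
position: [496.7, 343.6, 12.0]
tool_rot: [0.713, 0.701, -0.003, -0.003]
wrist_force: [-0.3, -0.4, -1.5]
gripper_width: 0.604
```

Emit:
play_rows --rows '[[[0, 0, 0], [0, 0, 0], 0.062], [[0, 0, 0], [0, 0, 0], 0.062], [[0, 0, 0], [0, 0, 0], 0.062], [[0, 0, -0.01], [0, 0, 0], 0.065], [[0, 0, -0.05], [0, 0, 0], 0.065], [[0, 0, -0.1], [0, 0, 0], 0.065], [[0, 0, -0.15], [0, 0, 0], 0.065], [[0, 0, -0.17], [0, 0, 0], 0.065]]'

```text
clock: 6.8
position: [500.7, 344.8, 188.4]
tool_rot: [0.713, 0.701, 0.002, -0.002]
wrist_force: [0.6, -0.2, 0.9]
gripper_width: 0.758
```

Run:
```python
from h import *
plan([605,100,200],89)
c=cam('wrist','w5.png');cam('top','t5.png')
```

```text
pos [500.7 344.8 188.4] yaw 88.99 shift [-0.2428  0.1086 -0.0132] rv [-0.0003 -0.0063 -0.0002] w 0.758 F [ 0.6 -0.2  0.9] t 6.8
```

View pics/w5.png

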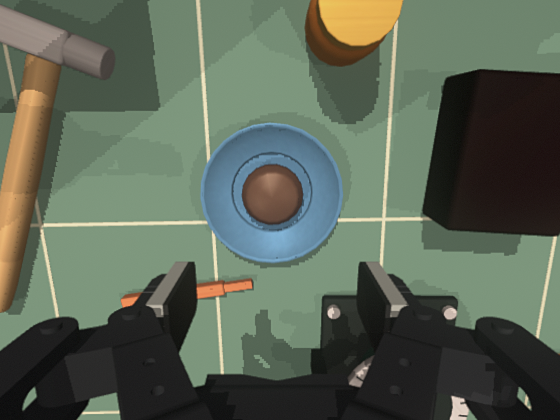

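The pebble lies in the saucer's centre (272,193). Next is the wheel.

Emit:
play_rows --rows '[[[-0.045, 0.02, -0.02], [0, -0.006, 0], 0.065], [[-0.09, 0.04, -0.02], [0, -0.006, 0], 0.065], [[-0.13, 0.06, -0.02], [0, -0.006, 0], 0.05], [[-0.175, 0.08, -0.02], [0, -0.006, 0], 0.05], [[-0.22, 0.1, -0.02], [0, -0.006, 0], 0.05], [[-0.25, 0.106, -0.02], [0, -0.006, 0], 0.05], [[-0.27, 0.106, -0.02], [0, -0.006, 0], 0.05], [[-0.27, 0.106, -0.02], [0, -0.006, 0], 0.05], [[-0.27, 0.106, -0.02], [0, -0.006, 0], 0.05], [[-0.27, 0.106, -0.02], [0, -0.006, 0], 0.05]]'

```text
clock: 7.9
position: [599.0, 72.3, 200.0]
tool_rot: [0.713, 0.701, -0.005, -0.002]
wrist_force: [0.0, -0.1, 0.6]
gripper_width: 0.581
```

Run:
```python
from h import *
plan([605,100,200],89)
c=cam('wrist','w6.png');np.save('w6.npy',c,allow_pickle=True)
```

```text
pos [599.   72.3 200. ] yaw 89.03 shift [ 0.0278  0.0055 -0.0001] rv [-0.0099  0.0043  0.0005] w 0.581 F [ 0.  -0.1  0.6] t 7.9
```

View pics/w6.png

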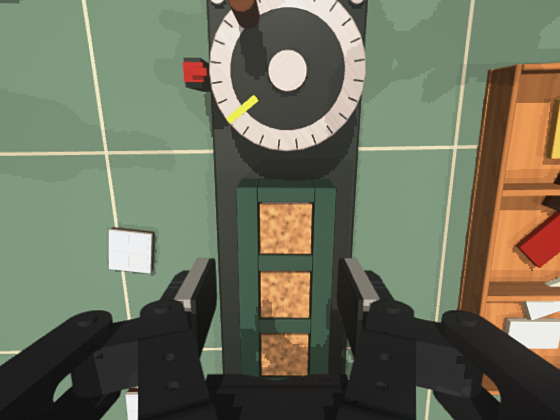

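Run:
```python
from h import *
c=np.load('w6.npy',allow_pickle=True).item()
H,S,V=hsvm(c)
blobs(c,(H<20)&(S>70)&(V>140),52,300,'cork')
blobs(c,(S<50)&(V>160),10,300,'white')
m=((S<45)&(V>130)).astype(np.uint8); m[180:]=0
cs,_=cv2.findContours(m,cv2.RETR_EXTERNAL,cv2.CHAIN_APPROX_NONE)
q=max(cs,key=cv2.contourArea)[:,0]; P=np.array([onz(c,p,68)[:2] for p in q if p[1]>70 ])
A=np.c_[2*P,np.ones(len(P))]; 
for _ in range(4):
    s=np.linalg.lstsq(A,(P**2).sum(1),rcond=None)[0]; r=np.sqrt(s[2]+s[:2]@s[:2]); d=np.hypot(*(P-s[:2]).T)-r; k=d>-1.5; P=P[k];A=A[k]
print('wheel',s[:2],r,len(P))
ax=onz(c,(287.5,70.5),68); print('hub',ax)
Y=(H>22)&(H<34)&(S>150)&(V>140); Y[180:]=0; Y[:, :200]=0
ys,xs=np.nonzero(Y); Q=np.array([onz(c,p,68)[:2] for p in zip(xs,ys)]);
v=Q-s[:2]; rr=np.hypot(*v.T); a=np.degrees(np.arctan2(v[:,1],v[:,0]))%360
print('line',len(Q),rr.min(),rr.max(),np.median(a), a[rr>42].mean(),a[rr<42].mean())
print(onz(c,(209,71),65))
```

```text
cork px [280. 354.] xy [602.5 -75.4] size [42.  42.1] ang -0.4
cork px [285. 294.] xy [604.1 -15.5] size [43.4 41.6] ang -1.6
cork px [286. 228.] xy [605.1  44.5] size [42.6 42.3] ang -0.8
cork px [526. 213.] xy [805.1  59.4] size [ 64.9 217.1] ang 0.4
cork px [194.  72.] xy [539.  167.7] size [13.1 17.6] ang -0.8
white px [536. 333.] xy [854.5 -83.8] size [50.7 30.9] ang 0.0
white px [542. 308.] xy [858.4 -56.3] size [31.5 19.2] ang 2.3
white px [129. 251.] xy [454.6  10.3] size [41.5 40.7] ang -7.6
white px [287.  70.] xy [608.7 171.7] size [31.4 31.3] ang -1.1
white px [224.  63.] xy [556.1 176.4] size [82.2 25.4] ang -4.2
white px [313.  79.] xy [622.3 164.5] size [126.6 101.5] ang -15.0
white px [93. 65.] xy [445.1 176.1] size [  4.3 100.7] ang 0.0
wheel [622.20626486 157.85790225] 59.01882652008126 216
hub [607.61174239 165.66907583  68.        ]
line 404 38.00999780987974 190.17223646597583 202.4059492497754 263.03721797160773 195.77881846928443
[552.25315287 166.55331767  65.        ]
```

```bash
cat >> h.py <<'E'
AX=np.array([607.5,165.3])
def line(c,ax=AX):
    H,S,V=hsvm(c); Y=(H>22)&(H<34)&(S>130)&(V>120)
    ys,xs=np.nonzero(Y); Q=np.array([onz(c,p,68)[:2] for p in zip(xs,ys)])
    v=Q-ax; rr=np.hypot(*v.T); k=(rr<58)&(rr>15); v=v[k]; rr=rr[k]
    a=np.degrees(np.arctan2(v[:,1],v[:,0]))%360
    print('line n',k.sum(),'r',rr.min().round(1),rr.max().round(1),'ang',np.median(a).round(2),'outer',np.median(a[rr>45]).round(2))
E
python3 - <<'E'
from h import *
c=np.load('w6.npy',allow_pickle=True).item()
line(c)
p=plan([607.5+43*np.cos(np.radians(127)),165.3+43*np.sin(np.radians(127)),200],89)
for z in(70,115):
  print(proj(c,[607.5+43*np.cos(np.radians(127)),165.3+43*np.sin(np.radians(127)),z]))
E
```

```text
line n 265 r 28.0 54.4 ang 217.02 outer 217.15
pos [599.1  72.6 200.2] yaw 89.06 shift [ 1.268e-01 -1.960e-02 -1.000e-04] rv [-0.0095  0.0044  0.001 ] w 0.581 F [-0.9  0.1  0.2] t 8.0
[248.13937272  16.08573095]
[241.18816304  -4.6100101 ]
```

Emit:
play_rows --rows '[[[0.04, -0.006, 0], [-0.009, 0.004, 0], 0.05], [[0.08, -0.012, 0], [-0.009, 0.004, 0], 0.05], [[0.115, -0.018, 0], [-0.009, 0.004, 0], 0.05], [[0.1268, -0.0196, 0.0], [-0.009, 0.004, 0], 0.05], [[0.1268, -0.0196, 0.03], [-0.009, 0.004, 0], 0.05], [[0.1268, -0.0196, 0.06], [-0.009, 0.004, 0], 0.05], [[0.1268, -0.0196, 0.06], [-0.009, 0.004, 0], 0.05]]'

```text
clock: 8.65
position: [578.0, 198.0, 136.2]
tool_rot: [0.713, 0.701, -0.004, -0.002]
wrist_force: [-1.4, -0.2, 0.1]
gripper_width: 0.582
```

Run:
```python
from h import *
p=plan([607.5+43*np.cos(np.radians(127)),165.3+43*np.sin(np.radians(127)),79],89)
c=cam('wrist','w7.png');
```

```text
pos [578.  198.  136.2] yaw 89.09 shift [0.0019 0.0041 0.0571] rv [-0.0082  0.0036  0.0015] w 0.582 F [-1.4 -0.2  0.1] t 8.7
```

View pics/w7.png

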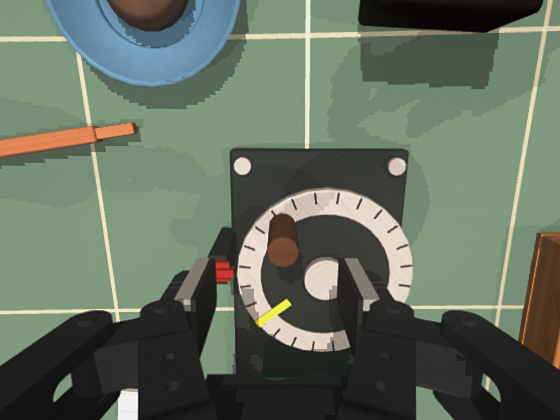

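Run:
```python
from h import *
p=plan([581.6,199.6,79],89)
c=cam('wrist')
print(onz(c,(284,251),115), proj(c,(578,198,115)))
```

```text
pos [579.6 198.2 138.3] yaw 89.06 shift [0.0016 0.0023 0.0593] rv [-0.0048  0.0026  0.001 ] w 0.586 F [0.5 0.1 0.3] t 8.7
[583.85707876 199.5080728  115.        ] [271.87858154 254.09688346]
```

Emit:
play_rows --rows '[[[0.0015, 0.003, 0.02], [0, 0, 0], 0.05], [[0.0015, 0.003, 0.045], [0, 0, 0], 0.05], [[0.0015, 0.003, 0.056], [0, 0, 0], 0.05], [[0.0015, 0.003, 0.056], [0, 0, 0], 0.05], [[0.0015, 0.003, 0.056], [0, 0, 0], 0.02], [[0.0015, 0.003, 0.056], [0, 0, 0], 0.01], [[0.0015, 0.003, 0.056], [0, 0, 0], 0.005], [[0.0015, 0.003, 0.056], [0, 0, 0], 0.005], [[0.0015, 0.003, 0.056], [0, 0, 0], 0.005], [[0.0015, 0.003, 0.056], [0, 0, 0], 0.005]]' --grip_force 60

```text
clock: 9.75
position: [583.9, 200.1, 85.6]
tool_rot: [0.713, 0.701, -0.0, -0.0]
wrist_force: [-4.1, 0.5, 6.6]
gripper_width: 0.166
```

Run:
```python
from h import *
plan([581.6,199.6,80],89)
s=robot.sense(); p=s['position']; v=p[:2]-AX
print(np.hypot(*v),np.degrees(np.arctan2(v[1],v[0])))
a0=np.arctan2(v[1],v[0]); R=Ro.from_quat(s['tool_rot'])
for k in range(1,11):
    a=a0-np.radians(6.4*k)
    q=np.array([*(AX+43*np.array([np.cos(a),np.sin(a)])),80.0]); print(k,R.inv().apply(q-p).round(1))
```

```text
pos [583.9 200.1  85.6] yaw 88.99 shift [-0.0005 -0.0023  0.0056] rv [-0.0003  0.     -0.0002] w 0.166 F [-4.1  0.5  6.6] t 9.8
42.07530877590001 124.18095303157342
1 [3.3 3.5 5.6]
2 [5.4 7.9 5.6]
3 [ 7.  12.4  5.6]
4 [ 8.  17.1  5.6]
5 [ 8.5 21.9  5.6]
6 [ 8.5 26.7  5.6]
7 [ 8.  31.4  5.6]
8 [ 6.9 36.1  5.6]
9 [ 5.4 40.6  5.6]
10 [ 3.3 45.   5.6]
```

Emit:
play_rows --rows '[[[0.0025, 0.003, 0], [0, 0, 0], 0.005], [[0.005, 0.0075, 0], [0, 0, 0], 0.005], [[0.0065, 0.012, 0], [0, 0, 0], 0.005], [[0.0075, 0.0165, 0], [0, 0, 0], 0.005], [[0.008, 0.0215, 0], [0, 0, 0], 0.005], [[0.008, 0.0263, 0], [0, 0, 0], 0.005], [[0.0075, 0.031, 0], [0, 0, 0], 0.005], [[0.0065, 0.0357, 0], [0, 0, 0], 0.005], [[0.005, 0.0402, 0], [0, 0, 0], 0.005], [[0.003, 0.0446, 0], [0, 0, 0], 0.005]]'

```text
clock: 10.75
position: [627.1, 201.8, 85.4]
tool_rot: [0.713, 0.701, -0.002, -0.001]
wrist_force: [-6.7, 0.2, 6.5]
gripper_width: 0.166
```

Run:
```python
from h import *
s=robot.sense(); p=s['position']; v=p[:2]-AX
a0=np.arctan2(v[1],v[0]); R=Ro.from_quat(s['tool_rot'])
print(np.hypot(*v),np.degrees(a0),s['wrist_force'],s['gripper_width'],p)
c=cam('wrist','w8.png'); line(c)
for k in range(1,11):
    a=np.radians(60-6.1*k)
    q=np.array([*(AX+43*np.array([np.cos(a),np.sin(a)])),p[2]]); print(k,R.inv().apply(q-p).round(1))
```

```text
41.44524736285083 61.8365639628408 [-6.71238261  0.20029118  6.48615071] 0.16644161115003084 [627.06166997 201.83833052  85.36153737]
line n 532 r 27.9 54.5 ang 153.04 outer 153.12
1 [-1.7  5.8 -0. ]
2 [-4.5  9.4 -0. ]
3 [-7.7 12.7 -0. ]
4 [-11.2  15.6  -0. ]
5 [-15.   18.1  -0.1]
6 [-19.1  20.2  -0.1]
7 [-23.4  21.9  -0.1]
8 [-27.8  23.1  -0.1]
9 [-32.3  23.8  -0.1]
10 [-36.9  24.1  -0.1]
```

View pics/w8.png

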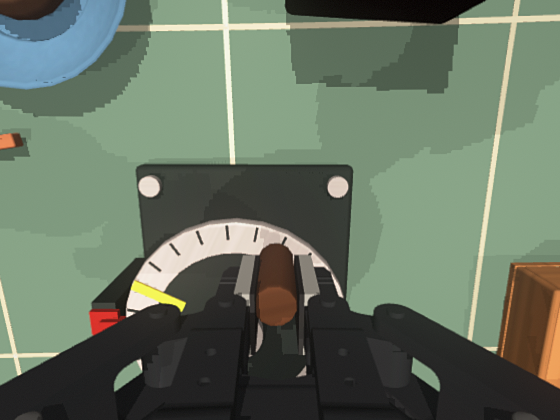

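Emit:
play_rows --rows '[[[-0.0017, 0.005, 0], [0, 0, 0], 0.005], [[-0.0045, 0.009, 0], [0, 0, 0], 0.005], [[-0.0077, 0.0127, 0], [0, 0, 0], 0.005], [[-0.0112, 0.0156, 0], [0, 0, 0], 0.005], [[-0.015, 0.0181, 0], [0, 0, 0], 0.005], [[-0.0191, 0.0202, 0], [0, 0, 0], 0.005], [[-0.0234, 0.0219, 0], [0, 0, 0], 0.005], [[-0.0278, 0.0231, 0], [0, 0, 0], 0.005], [[-0.0323, 0.0238, 0], [0, 0, 0], 0.005], [[-0.0369, 0.0241, 0], [0, 0, 0], 0.005]]'

```text
clock: 11.8
position: [650.1, 166.5, 85.4]
tool_rot: [0.713, 0.701, -0.001, -0.002]
wrist_force: [-6.9, 5.6, 6.6]
gripper_width: 0.163
```

Run:
```python
from h import *
s=robot.sense(); p=s['position']; v=p[:2]-AX
a0=np.arctan2(v[1],v[0]); R=Ro.from_quat(s['tool_rot'])
print(np.hypot(*v),np.degrees(a0),s['wrist_force'],s['gripper_width'],p)
c=cam('wrist','w9.png'); line(c)
```

```text
42.57753889253579 1.5798442607766106 [-6.91502639  5.56818889  6.57497896] 0.16320908467271347 [650.06135413 166.47386233  85.35858001]
line n 699 r 27.5 53.6 ang 95.04 outer 94.83
```

View pics/w9.png

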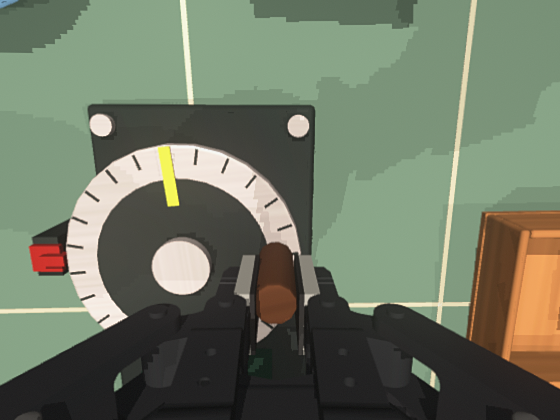

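The line is now at (167,150), 84° beyond the pointer. A few more degrees.

Emit:
play_rows --rows '[[[-0.002, 0, 0], [0, 0, 0], 0.005], [[-0.004, 0, 0], [0, 0, 0], 0.005], [[-0.005, 0, 0], [0, 0, 0], 0.005], [[-0.005, 0, 0], [0, 0, 0], 0.005]]'

```text
clock: 12.25
position: [650.1, 161.6, 85.3]
tool_rot: [0.713, 0.701, -0.0, -0.002]
wrist_force: [-7.6, 4.8, 5.8]
gripper_width: 0.168
```

Run:
```python
from h import *
s=robot.sense(); p=s['position']; v=p[:2]-AX
a0=np.arctan2(v[1],v[0]); R=Ro.from_quat(s['tool_rot'])
print(np.hypot(*v),np.degrees(a0),s['wrist_force'],s['gripper_width'],p)
c=cam('wrist','w10.png'); line(c)
for k in range(1,11):
    a=a0+np.radians(7*k)
    q=np.array([*(AX+43*np.array([np.cos(a),np.sin(a)])),p[2]]); print(k,R.inv().apply(q-p).round(1))
```

```text
42.77481248904703 -4.980708103330713 [-7.5622168   4.80775029  5.7789168 ] 0.16846941899589696 [650.11329427 161.58627744  85.33235113]
line n 716 r 27.7 53.4 ang 88.47 outer 88.36
1 [5.2 0.3 0. ]
2 [10.5 -0.3  0. ]
3 [15.6 -1.6  0. ]
4 [20.5 -3.4  0.1]
5 [25.1 -5.8  0.1]
6 [29.4 -8.8  0.1]
7 [ 33.4 -12.3   0.1]
8 [ 36.9 -16.2   0.1]
9 [ 39.8 -20.6   0.2]
10 [ 42.2 -25.2   0.2]
```

Emit:
play_rows --rows '[[[0.0052, 0.0003, 0], [0, 0, 0], 0.005], [[0.0105, -0.0003, 0], [0, 0, 0], 0.005], [[0.0156, -0.0016, 0], [0, 0, 0], 0.005], [[0.0205, -0.0034, 0], [0, 0, 0], 0.005], [[0.0251, -0.0058, 0], [0, 0, 0], 0.005], [[0.0294, -0.0088, 0], [0, 0, 0], 0.005], [[0.0334, -0.0123, 0], [0, 0, 0], 0.005], [[0.0369, -0.0162, 0], [0, 0, 0], 0.005], [[0.0398, -0.0206, 0], [0, 0, 0], 0.005], [[0.0415, -0.024, 0], [0, 0, 0], 0.005]]'

```text
clock: 13.3
position: [631.7, 198.9, 85.7]
tool_rot: [0.713, 0.701, 0.0, 0.004]
wrist_force: [3.5, -6.6, 2.0]
gripper_width: 0.167
```

Run:
```python
from h import *
s=robot.sense(); p=s['position']; v=p[:2]-AX
a0=np.arctan2(v[1],v[0]); R=Ro.from_quat(s['tool_rot'])
print(np.hypot(*v),np.degrees(a0),s['wrist_force'],s['gripper_width'],p)
c=cam('wrist','w11.png'); line(c)
for k in range(1,11):
    a=a0+np.radians(2*k)
    q=np.array([*(AX+43*np.array([np.cos(a),np.sin(a)])),p[2]]); print(k,R.inv().apply(q-p).round(1))
```

```text
41.42008262865532 54.2647812094489 [ 3.47302855 -6.62666932  2.01225838] 0.1670898995931438 [631.69099648 198.92170332  85.69547434]
line n 591 r 27.7 54.2 ang 145.17 outer 144.95
1 [ 2.1 -0.3 -0. ]
2 [ 2.9 -1.6 -0. ]
3 [ 3.7 -2.9 -0. ]
4 [ 4.4 -4.3 -0. ]
5 [ 5.  -5.6 -0.1]
6 [ 5.6 -7.  -0.1]
7 [ 6.2 -8.4 -0.1]
8 [ 6.7 -9.8 -0.1]
9 [  7.1 -11.2  -0.1]
10 [  7.6 -12.7  -0.1]
```

View pics/w11.png

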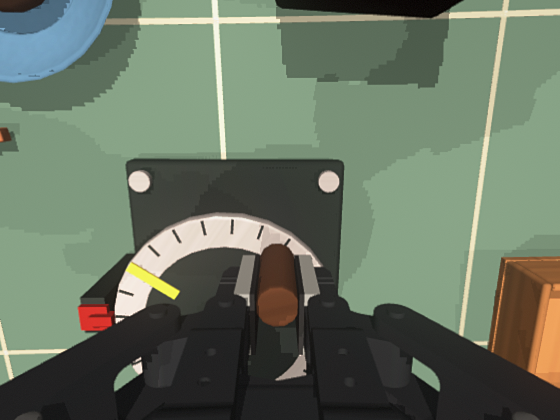

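Emit:
play_rows --rows '[[[0.002, -0.001, 0], [0, 0, 0], 0.005], [[0.0037, -0.0029, 0], [0, 0, 0], 0.005], [[0.005, -0.0056, 0], [0, 0, 0], 0.005], [[0.0062, -0.0084, 0], [0, 0, 0], 0.005], [[0.0071, -0.0112, 0], [0, 0, 0], 0.005], [[0.0076, -0.0127, 0], [0, 0, 0], 0.005], [[0.0076, -0.0127, 0], [0, 0, 0], 0.005]]'

```text
clock: 14.05
position: [619.0, 205.4, 85.4]
tool_rot: [0.713, 0.701, -0.001, 0.004]
wrist_force: [2.0, -10.1, 1.1]
gripper_width: 0.167
```

Run:
```python
from h import *
s=robot.sense(); p=s['position']; v=p[:2]-AX
a0=np.arctan2(v[1],v[0]); R=Ro.from_quat(s['tool_rot'])
print(np.hypot(*v),np.degrees(a0),s['wrist_force'],s['gripper_width'],p)
c=cam('wrist','w12.png'); line(c)
H,S,V=hsvm(c); blobs(c,((H<6)|(H>174))&(S>150)&(V>120),64,50,'red')
```

```text
41.7454352697524 74.02877117588761 [  2.04546663 -10.0556578    1.0651486 ] 0.1667608113072093 [618.98644946 205.43406091  85.39586711]
line n 20 r 35.5 54.6 ang 161.53 outer 161.86
red px [113. 321.] xy [538.1 171.3] size [4.5 7.7] ang -1.5
```

View pics/w12.png

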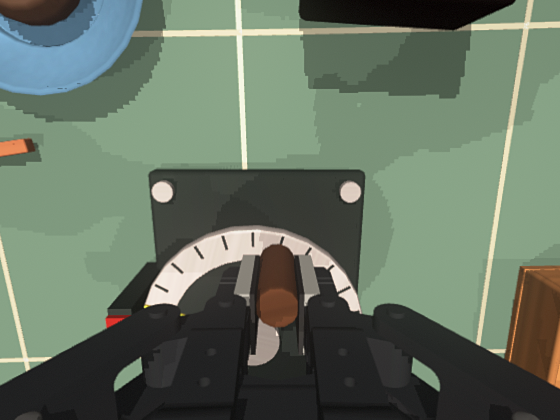

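Emit:
play_rows --rows '[[[0.0004, -0.002, 0], [0, 0, 0], 0.005], [[0.0008, -0.004, 0], [0, 0, 0], 0.005], [[0.0012, -0.006, 0], [0, 0, 0], 0.005], [[0.0014, -0.007, 0], [0, 0, 0], 0.005], [[0.0014, -0.007, 0], [0, 0, 0], 0.005]]'

```text
clock: 14.6
position: [612.9, 206.8, 85.4]
tool_rot: [0.713, 0.701, -0.0, 0.005]
wrist_force: [3.7, -10.3, -0.4]
gripper_width: 0.171
```

Run:
```python
from h import *
s=robot.sense(); p=s['position']; v=p[:2]-AX
a0=np.arctan2(v[1],v[0]); 
print(np.hypot(*v),np.degrees(a0),s['wrist_force'],s['gripper_width'],p)
c=cam('top','t13.png'); 
line(c)
H,S,V=hsvm(c); blobs(c,((H<6)|(H>174))&(S>150)&(V>60),66,5,'red')
im=c['color'][150:230,190:290]; cv2.imwrite('pics/t13z.png',cv2.resize(im,None,fx=7,fy=7,interpolation=cv2.INTER_CUBIC)[:,:,::-1])
```

```text
41.864930807245074 82.59778356173388 [  3.68537653 -10.31418508  -0.3573768 ] 0.1706157694081643 [612.89362476 206.81603598  85.43789936]Traceback (most recent call last):
  File "<stdin>", line 6, in <module>
  File "h.py", line 51, in line
    print('line n',k.sum(),'r',rr.min().round(1),rr.max().round(1),'ang',np.median(a).round(2),'outer',np.median(a[rr>45]).round(2))
                               ~~~~~~^^
    return umr_minimum(a, axis, None, out, keepdims, initial, where)
ValueError: zero-size array to reduction operation minimum which has no identity
```

Emit:
play_rows --rows '[[[0, 0, 0], [0, 0, 0], 0.05], [[0, 0, 0], [0, 0, 0], 0.05], [[0, 0, 0], [0, 0, 0], 0.05], [[0, 0, -0.03], [0, 0, 0], 0.05], [[0, 0, -0.07], [0, 0, 0], 0.05], [[-0.04, 0, -0.1], [0, 0, 0], 0.05], [[-0.08, 0, -0.1], [0, 0, 0], 0.05], [[-0.12, 0, -0.1], [0, 0, 0], 0.05], [[-0.13, 0, -0.1], [0, 0, 0], 0.05], [[-0.13, 0, -0.1], [0, 0, 0], 0.05]]'

```text
clock: 15.65
position: [607.5, 79.8, 184.4]
tool_rot: [0.714, 0.7, 0.0, 0.0]
wrist_force: [0.2, 0.7, -0.3]
gripper_width: 0.584
```

Emit:
play_rows --rows '[[[0, 0, 0], [0, 0, 0], 0.05], [[0, 0, 0], [0, 0, 0], 0.05], [[0, 0, 0], [0, 0, 0], 0.05]]'

```text
clock: 15.95
position: [607.6, 82.4, 184.0]
tool_rot: [0.713, 0.701, -0.0, 0.0]
wrist_force: [0.4, 0.2, -0.8]
gripper_width: 0.581
```

```bash
cat > dial.py <<'E'
from h import *
import sys
plan([605,75,186],89)
c=cam('wrist',sys.argv[1]+'.png'); 
H,S,V=hsvm(c)
# hub: white disc dia ~31
r=blobs(c,(S<50)&(V>150),68,800,'hub')
hub=[x[0] for x in r if 25<x[1][0]<36 and 25<x[1][1]<36 and np.hypot(*(np.array(x[0])-AX))<15]
co=blobs(c,(H<20)&(S>70)&(V>140),52,800,'cork')
blobs(c,((H<6)|(H>174))&(S>150)&(V>60),66,50,'red')
line(c)
if hub: print('with hub'); line(c,np.array(hub[0]))
cv2.imwrite('pics/'+sys.argv[1]+'z.png',cv2.resize(c['color'][0:180,160:400],None,fx=3,fy=3,interpolation=cv2.INTER_CUBIC)[:,:,::-1])
E
python3 dial.py w14
```

```text
pos [607.6  82.4 184. ] yaw 89.09 shift [-0.0074 -0.0025 -0.002 ] rv [0.     0.0004 0.0015] w 0.581 F [ 0.4  0.2 -0.8] t 15.9
hub px [ 89. 248.] xy [467.2  35.2] size [177.4 146. ] ang 4.1
hub px [398. 227.] xy [693.1  52.1] size [ 65.6 123.6] ang 0.3
hub px [404. 123.] xy [693.7 141.3] size [64.2 53.8] ang 0.4
hub px [273.  85.] xy [607.6 165.6] size [26.3 26. ] ang -0.9
hub px [399.  14.] xy [686.9 203.2] size [22.1 45.5] ang -1.3
hub px [288. 101.] xy [613.1 156.4] size [108.8  87.6] ang 32.9
hub px [229.  30.] xy [579.  197.6] size [64.3 22.3] ang 39.9
hub px [107.  71.] xy [489.3 166.1] size [101.6 124.5] ang -0.4
cork px [270. 317.] xy [603.8 -14.2] size [40.9 41.9] ang -0.9
cork px [273. 247.] xy [605.1  45.9] size [42.1 42.1] ang -0.9
cork px [524. 227.] xy [792.   66.3] size [ 64.3 206.4] ang 9.8
red px [542. 255.] xy [808.6  40.7] size [39.2 28.5] ang -43.9
red px [175.  86.] xy [542.5 166.1] size [12.6 16.1] ang -0.7
line n 324 r 28.2 54.7 ang 171.16 outer 171.22
with hub
line n 324 r 28.2 54.7 ang 171.54 outer 171.55
```

View pics/w14z.png

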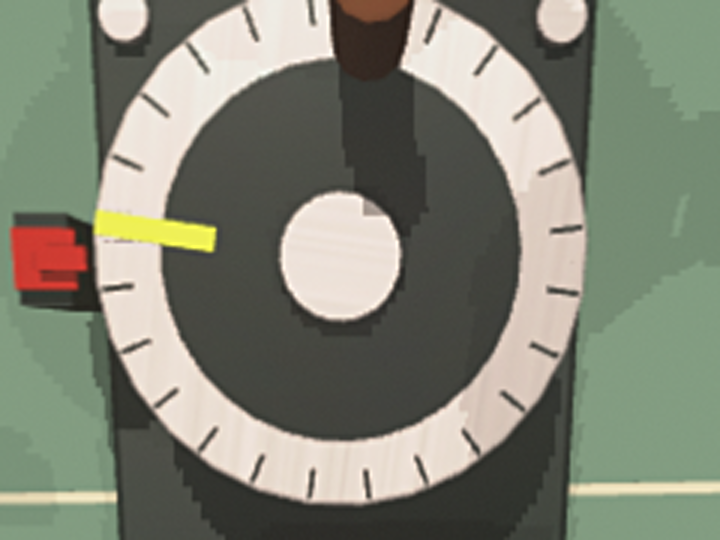

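Run:
```python
from h import *
plan([612.3,207.5,184],89)
```

```text
pos [607.6  82.2 184. ] yaw 89.08 shift [ 1.253e-01  2.700e-03 -1.000e-04] rv [-0.      0.0006  0.0015] w 0.585 F [0.1 0.  0.5] t 16.0
```

Emit:
play_rows --rows '[[[0.04, 0.001, 0], [0, 0, 0.001], 0.05], [[0.08, 0.002, 0], [0, 0, 0.001], 0.05], [[0.11, 0.0027, 0], [0, 0, 0.001], 0.05], [[0.125, 0.0027, 0], [0, 0, 0.001], 0.05], [[0.125, 0.0027, 0], [0, 0, 0.001], 0.05], [[0.125, 0.0027, 0.03], [0, 0, 0.001], 0.05], [[0.125, 0.0027, 0.045], [0, 0, 0.001], 0.05], [[0.125, 0.0027, 0.045], [0, 0, 0.001], 0.05], [[0.125, 0.0027, 0.045], [0, 0, 0.001], 0.05], [[0.125, 0.0027, 0.045], [0, 0, 0.001], 0.05]]'

```text
clock: 17.0
position: [613.5, 205.2, 140.4]
tool_rot: [0.714, 0.7, 0.001, 0.001]
wrist_force: [0.5, 0.2, 0.9]
gripper_width: 0.587
```

Run:
```python
from h import *
plan([612.3,207.5,86],89)
c=cam('wrist','w15.png')
```

```text
pos [613.5 205.2 140.4] yaw 88.88 shift [ 0.0023 -0.0014  0.0544] rv [ 0.0024  0.0005 -0.0021] w 0.587 F [0.5 0.2 0.9] t 17.0
```

View pics/w15.png

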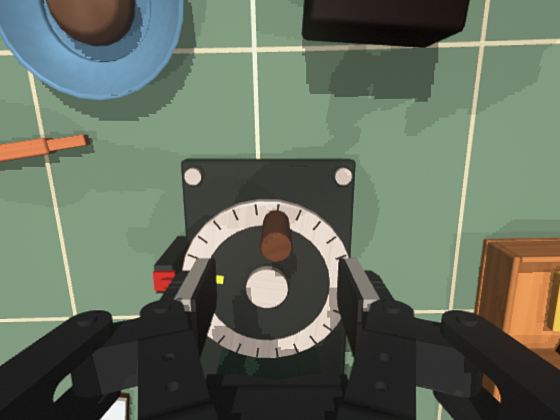

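Emit:
play_rows --rows '[[[0.0015, -0.0014, 0.02], [0, 0, -0.002], 0.05], [[0.0015, -0.0014, 0.045], [0, 0, -0.002], 0.05], [[0.0015, -0.0014, 0.053], [0, 0, -0.002], 0.05], [[0.0015, -0.0014, 0.053], [0, 0, -0.002], 0.05], [[0.0015, -0.0014, 0.053], [0, 0, -0.002], 0.02], [[0.0015, -0.0014, 0.053], [0, 0, -0.002], 0.01], [[0.0015, -0.0014, 0.053], [0, 0, -0.002], 0.005], [[0.0015, -0.0014, 0.053], [0, 0, -0.002], 0.005], [[0.0015, -0.0014, 0.053], [0, 0, -0.002], 0.005]]'

```text
clock: 17.95
position: [612.9, 207.6, 87.7]
tool_rot: [0.713, 0.701, 0.002, 0.001]
wrist_force: [1.9, 0.1, 4.8]
gripper_width: 0.165
```

Run:
```python
from h import *
plan([612.3,207.5,86],89)
```

```text
pos [612.9 207.6  87.7] yaw 89.04 shift [-0.0001 -0.0006  0.0017] rv [ 0.0043 -0.0002  0.0007] w 0.165 F [1.9 0.1 4.8] t 17.9
```

Emit:
play_rows --rows '[[[0, -0.002, 0], [0, 0, 0], 0.005], [[0, -0.004, 0], [0, 0, 0], 0.005], [[0, -0.0055, 0], [0, 0, 0], 0.005], [[0, -0.0055, 0], [0, 0, 0], 0.005], [[0, -0.0055, 0], [0, 0, 0], 0.005]]'

```text
clock: 18.45
position: [608.8, 208.0, 87.7]
tool_rot: [0.713, 0.701, 0.003, 0.002]
wrist_force: [4.8, 1.2, 4.2]
gripper_width: 0.161
```

Run:
```python
from h import *
plan([607.2,207.5,86],89)
```

```text
pos [608.8 208.   87.7] yaw 89.04 shift [-0.0005 -0.0016  0.0017] rv [ 0.007  -0.0008  0.0008] w 0.161 F [4.8 1.2 4.2] t 18.4
```

Emit:
play_rows --rows '[[[0, -0.0014, 0], [0, 0, 0], 0.005], [[0, -0.0014, 0], [0, 0, 0], 0.005], [[0, -0.0014, 0], [0, 0, 0], 0.005]]'

```text
clock: 18.75
position: [607.5, 208.1, 87.7]
tool_rot: [0.713, 0.701, 0.003, 0.002]
wrist_force: [5.9, -0.1, 5.2]
gripper_width: 0.166
```

Emit:
play_rows --rows '[[[0, 0, 0], [0, 0, 0], 0.05], [[0, 0, 0], [0, 0, 0], 0.05], [[0, 0, 0], [0, 0, 0], 0.05], [[0, 0, -0.03], [0, 0, 0], 0.05], [[0, 0, -0.07], [0, 0, 0], 0.05], [[-0.04, 0, -0.1], [0, 0, 0], 0.05], [[-0.08, 0, -0.1], [0, 0, 0], 0.05], [[-0.12, 0, -0.1], [0, 0, 0], 0.05], [[-0.13, 0, -0.1], [0, 0, 0], 0.05], [[-0.13, 0, -0.1], [0, 0, 0], 0.05]]'

```text
clock: 19.75
position: [601.2, 76.1, 185.8]
tool_rot: [0.714, 0.7, -0.001, -0.0]
wrist_force: [0.1, 0.7, -0.3]
gripper_width: 0.584
```

Emit:
play_rows --rows '[[[0, 0, 0], [0, 0, 0], 0.05], [[0, 0, 0], [0, 0, 0], 0.05], [[0, 0, 0], [0, 0, 0], 0.05], [[0, 0, 0], [0, 0, 0], 0.05]]'

```text
clock: 20.15
position: [602.0, 78.6, 186.1]
tool_rot: [0.712, 0.702, -0.0, 0.0]
wrist_force: [0.1, -0.1, -0.1]
gripper_width: 0.585
```

```bash
python3 dial.py w16
```

```text
pos [602.   78.6 186.1] yaw 89.13 shift [-0.0036  0.003   0.0001] rv [0.0001 0.0006 0.0023] w 0.585 F [ 0.1 -0.1 -0.1] t 20.1
hub px [403. 227.] xy [692.2  48.8] size [ 66.  128.4] ang 0.1
hub px [409. 121.] xy [692.6 138.9] size [50.5 64.5] ang -0.0
hub px [281.  79.] xy [607.4 165.6] size [26.3 26.1] ang -1.5
hub px [404.  14.] xy [685.7 200.4] size [21.1 38.3] ang -1.3
hub px [298.  96.] xy [614.3 156. ] size [108.9  85.4] ang 36.7
hub px [229.  33.] xy [574.8 193.8] size [62.8 22.4] ang -43.5
hub px [100. 158.] xy [477.4  79.1] size [291.7 146.8] ang -11.5
cork px [280. 363.] xy [603.  -68.8] size [28.3 41. ] ang -0.8
cork px [278. 311.] xy [604.1 -14.2] size [41.9 41.7] ang -0.8
cork px [280. 242.] xy [605.1  45.5] size [42.1 42.1] ang -0.9
cork px [527. 224.] xy [789.2  65.2] size [ 60.9 207.3] ang 9.9
red px [545. 252.] xy [807.1  38.9] size [36.6 28.6] ang -44.4
red px [184.  80.] xy [542.5 166.2] size [12.6 16.4] ang -0.6
line n 305 r 28.5 54.5 ang 177.91 outer 177.91
with hub
line n 305 r 28.4 54.4 ang 178.25 outer 178.28
```

View pics/w16z.png

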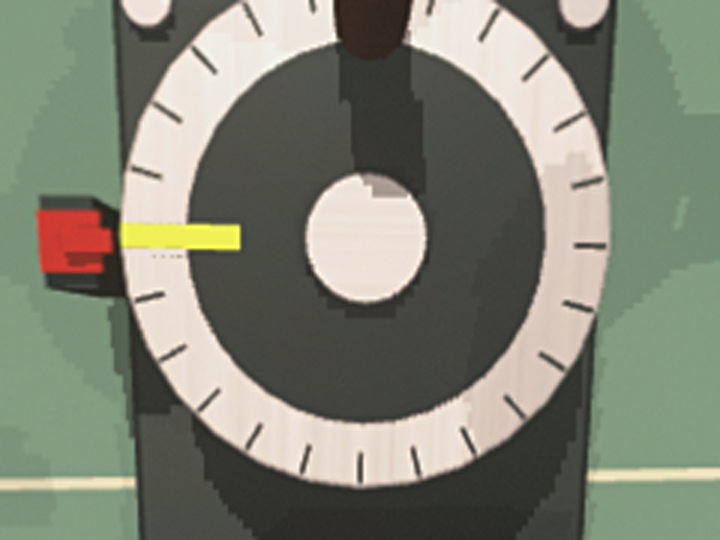

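The line at (122,236) is within about 1° of the pointer tip (112,240), so the dial is set. Now the plaques.

Run:
```python
from h import *
plan([455,-80,190],89)
```

```text
pos [602.   78.4 186.1] yaw 89.12 shift [-0.1607 -0.1445 -0.0038] rv [0.     0.0007 0.0021] w 0.586 F [-0.1  0.3 -0.6] t 20.2
```

Emit:
play_rows --rows '[[[-0.035, -0.03, -0.004], [0, 0, 0.002], 0.05], [[-0.07, -0.06, -0.004], [0, 0, 0.002], 0.05], [[-0.105, -0.095, -0.004], [0, 0, 0.002], 0.05], [[-0.135, -0.125, -0.004], [0, 0, 0.002], 0.05], [[-0.155, -0.14, -0.004], [0, 0, 0.002], 0.05], [[-0.161, -0.1445, -0.004], [0, 0, 0.002], 0.05], [[-0.161, -0.1445, -0.004], [0, 0, 0.002], 0.05], [[-0.161, -0.1445, -0.004], [0, 0, 0.002], 0.05]]'

```text
clock: 21.0
position: [456.1, -80.7, 190.6]
tool_rot: [0.714, 0.7, 0.0, 0.001]
wrist_force: [0.1, 0.2, -0.0]
gripper_width: 0.585
```

```bash
cat > look.py <<'E'
from h import *
import sys
plan([0,0,0])
c=cam('wrist',sys.argv[1]+'.png'); H,S,V=hsvm(c)
blobs(c,(S<50)&(V>160),10,300,'white')
E
python3 look.py w17
```

```text
pos [456.1 -80.7 190.6] yaw 88.93 shift [ 0.0722 -0.4578  0.1898] rv [0.0018 0.0005 0.    ] w 0.585 F [ 0.1  0.2 -0. ] t 21.0
white px [271. 284.] xy [ 449.9 -174.2] size [40.9 40.8] ang -1.1
white px [252.  51.] xy [439.8  32.6] size [40.3 40.7] ang -7.7
```

View pics/w17.png

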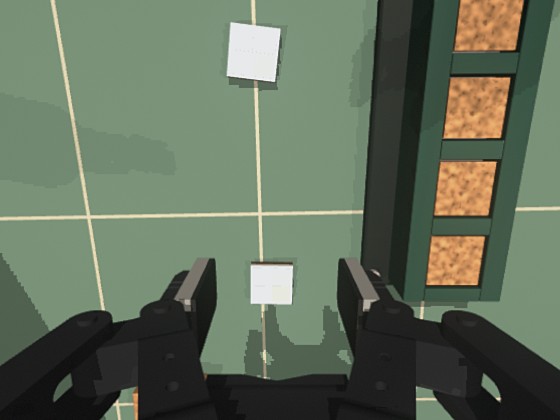

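Plaque A has been knocked: it is now at (252,51) in the picture, world (440,33). B is unmoved at (271,284), world (450,-174), so I'll take B first.

Emit:
play_rows --rows '[[[-0.04, -0.002, 0.01], [0, 0, 0], 0.055], [[-0.08, -0.004, 0.04], [0, 0, 0], 0.055], [[-0.0935, -0.0045, 0.08], [0, 0, 0], 0.055], [[-0.0935, -0.0045, 0.12], [0, 0, 0], 0.055], [[-0.0935, -0.0045, 0.15], [0, 0, 0], 0.055], [[-0.0935, -0.0045, 0.165], [0, 0, 0], 0.055], [[-0.0935, -0.0045, 0.165], [0, 0, 0], 0.055], [[-0.0935, -0.0045, 0.165], [0, 0, 0], 0.055]]'

```text
clock: 21.85
position: [449.7, -174.2, 25.2]
tool_rot: [0.713, 0.701, -0.0, 0.0]
wrist_force: [-0.1, 0.0, 1.7]
gripper_width: 0.642
```

```bash
python3 look.py w18
python3 - <<'E'
from h import *
plan([450,-174.2,10],88.9)
E
```

```text
pos [ 449.7 -174.2   25.2] yaw 89.0 shift [ 0.1663 -0.4527  0.0251] rv [0.0001 0.0006 0.    ] w 0.642 F [-0.1  0.   1.7] t 21.9
white px [498. 243.] xy [ 550.4 -167.5] size [11.9 11.5] ang 29.9
white px [276. 259.] xy [ 450.2 -174.2] size [40.3 40. ] ang -2.0
white px [250.  68.] xy [441.3 -92.8] size [51.1  3. ] ang -0.0
pos [ 450.1 -174.5   25.9] yaw 89.0 shift [ 0.0003 -0.0001  0.0159] rv [0.0016 0.0013 0.0017] w 0.645 F [ 1.3 -0.1  1.1] t 21.9
```

View pics/w18.png

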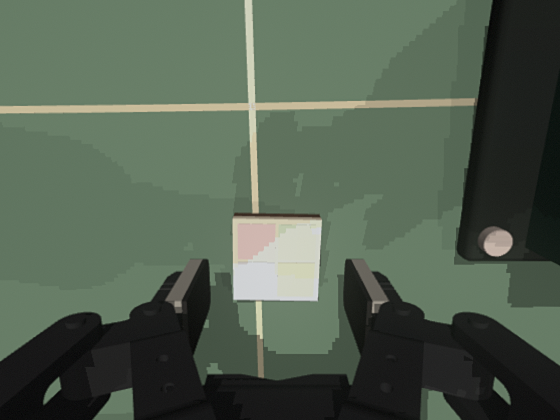

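Emit:
play_rows --rows '[[[0, 0, 0.01], [0, 0, 0.015], 0.05], [[0, 0, 0.018], [0, 0, 0.015], 0.05], [[0, 0, 0.02], [0, 0, 0.015], 0.05], [[0, 0, 0.022], [0, 0, 0.015], 0.05], [[0, 0, 0.022], [0, 0, 0.015], 0.05]]'

```text
clock: 22.4
position: [448.5, -174.6, 3.3]
tool_rot: [0.719, 0.695, -0.0, 0.0]
wrist_force: [-0.4, -0.7, -0.1]
gripper_width: 0.59
```

Emit:
play_rows --rows '[[[0, 0, 0.001], [0, 0, 0], 0.05], [[0, 0, 0.002], [0, 0, 0], 0.05], [[0, 0, 0.002], [0, 0, 0], 0.05]]'

```text
clock: 22.7
position: [448.7, -174.7, 1.4]
tool_rot: [0.719, 0.695, -0.0, 0.0]
wrist_force: [-0.1, 0.1, 0.6]
gripper_width: 0.585
```

Emit:
play_rows --rows '[[[0, 0.001, 0.001], [0, 0, 0], 0.05], [[0, 0.001, 0.002], [0, 0, 0], 0.05], [[0, 0.001, 0.002], [0, 0, 0], 0.05]]'

```text
clock: 23.0
position: [449.7, -174.7, -0.7]
tool_rot: [0.719, 0.695, -0.0, 0.0]
wrist_force: [0.0, -0.2, -0.3]
gripper_width: 0.584
```

Emit:
play_rows --rows '[[[0, 0, 0.001], [0, 0, 0], 0.05], [[0, 0, 0.002], [0, 0, 0], 0.05], [[0, 0, 0.002], [0, 0, 0], 0.05]]'

```text
clock: 23.3
position: [449.6, -174.6, -2.7]
tool_rot: [0.719, 0.695, -0.0, 0.0]
wrist_force: [0.3, -0.1, 0.7]
gripper_width: 0.588
```

Emit:
play_rows --rows '[[[0, 0, 0.001], [0, 0, 0], 0.05], [[0, 0, 0.0015], [0, 0, 0], 0.05], [[0, 0, 0.0015], [0, 0, 0], 0.05]]'

```text
clock: 23.6
position: [449.7, -174.7, -3.0]
tool_rot: [0.719, 0.695, -0.0, 0.001]
wrist_force: [-2.7, 0.9, 11.5]
gripper_width: 0.588
```

Emit:
play_rows --rows '[[[0, 0, 0.001], [0, 0, 0], 0.05], [[0, 0, 0.0015], [0, 0, 0], 0.05], [[0, 0, 0.0015], [0, 0, 0], 0.05]]'

```text
clock: 23.9
position: [449.7, -174.7, -3.1]
tool_rot: [0.719, 0.695, 0.0, 0.001]
wrist_force: [-5.3, 3.1, 27.7]
gripper_width: 0.585
```

Emit:
play_rows --rows '[[[0, 0, -0.006], [0, 0, 0], 0.05], [[0, 0, -0.0072], [0, 0, 0], 0.05], [[0, 0, -0.0072], [0, 0, 0], 0.05], [[0, 0, -0.0072], [0, 0, 0], 0.035], [[0, 0, -0.0072], [0, 0, 0], 0.03], [[0, 0, -0.0072], [0, 0, 0], 0.03], [[0, 0, -0.0072], [0, 0, 0], 0.03], [[0, 0, -0.0072], [0, 0, 0], 0.03]]' --grip_force 50

```text
clock: 24.7
position: [449.7, -174.6, 1.7]
tool_rot: [0.719, 0.695, -0.0, 0.0]
wrist_force: [-1.1, 0.1, 7.0]
gripper_width: 0.451
```

Emit:
play_rows --rows '[[[0, 0, -0.005], [0, 0, 0], 0.03], [[0, 0, -0.03], [0, 0, 0], 0.03], [[0, 0, -0.07], [0, 0, 0], 0.03], [[0, 0, -0.1], [0, 0, 0], 0.03], [[0, 0, -0.11], [0, 0, 0], 0.03]]'

```text
clock: 25.2
position: [451.4, -175.4, 114.3]
tool_rot: [0.719, 0.695, 0.001, 0.003]
wrist_force: [0.2, 0.3, -0.4]
gripper_width: 0.443
```

```bash
python3 look.py w19
python3 - <<'E'
from h import *
plan([602,-134.6,110],89.1)
E
```

```text
pos [ 451.4 -175.4  114.3] yaw 88.07 shift [ 0.1604 -0.4575  0.1117] rv [0.0049 0.0029 0.    ] w 0.443 F [ 0.2  0.3 -0.4] t 25.2
white px [276. 280.] xy [ 450.8 -229.3] size [75.  73.9] ang -2.0
white px [255. 113.] xy [ 441.2 -116. ] size [  3.4 142.1] ang 0.0
pos [ 451.5 -175.4  114.5] yaw 88.07 shift [0.0459 0.1491 0.0051] rv [ 0.0053  0.003  -0.0179] w 0.449 F [ 0.7 -0.9  0.2] t 25.2
```

View pics/w19.png

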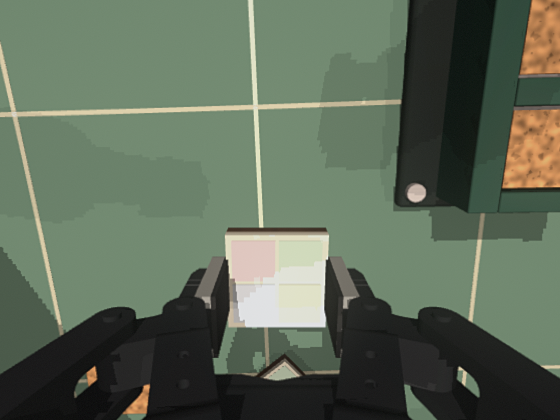

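```bash
cat > held.py <<'E'
from h import *
import sys
s=robot.sense(); p=s['position']
c=cam('wrist'); H,S,V=hsvm(c)
m=((S<70)&(V>120)); M=np.zeros_like(m); M[225:335,215:340]=m[225:335,215:340]
r=blobs(c,M,p[2]+8.3,2000,'held')
if r: print('offset from TCP',np.array(r[0][0])-p[:2])
E
python3 held.py
```

```text
held px [275. 275.] xy [ 452.4 -174.8] size [47.2 48.4] ang -2.0
offset from TCP [0.94810591 0.55056605]
```

Run:
```python
from h import *
s=robot.sense(); p=s['position']
c=cam('wrist')
for uv in [(230,237),(327,236),(325,327),(229,327)]: print(onz(c,uv,p[2]+8.3)[:2]-p[:2])
plan([602,-134.6,85],89.1)
```

```text
[-16.50056474  19.92880364]
[20.81673835 19.05393833]
[ 20.05441848 -20.46049778]
[-19.4678827  -19.07115277]
pos [ 449.6 -174.6  111.6] yaw 88.07 shift [0.0451 0.1509 0.0266] rv [ 0.0008  0.001  -0.018 ] w 0.446 F [-0.1  0.   0.1] t 25.4
```

Emit:
play_rows --rows '[[[0.012, 0.04, 0], [0, 0, -0.018], 0.03], [[0.024, 0.08, 0], [0, 0, -0.018], 0.03], [[0.036, 0.12, 0], [0, 0, -0.018], 0.03], [[0.043, 0.145, 0], [0, 0, -0.018], 0.03], [[0.0451, 0.151, 0], [0, 0, -0.018], 0.03], [[0.0451, 0.151, 0.02], [0, 0, -0.018], 0.03], [[0.0451, 0.151, 0.03], [0, 0, -0.018], 0.03], [[0.0451, 0.151, 0.03], [0, 0, -0.018], 0.03], [[0.0451, 0.151, 0.03], [0, 0, -0.018], 0.03]]'

```text
clock: 26.25
position: [600.7, -134.6, 80.8]
tool_rot: [0.713, 0.701, -0.001, -0.001]
wrist_force: [-0.7, 0.4, -0.1]
gripper_width: 0.448
```

Run:
```python
from h import *
plan([602,-134.6,58.5],89.1)
c=cam('wrist','w20.png'); H,S,V=hsvm(c)
blobs(c,(H<20)&(S>70)&(V>140),52,800,'cork')
```

```text
pos [ 600.7 -134.6   80.8] yaw 89.07 shift [0.0001 0.0014 0.0223] rv [-0.0023  0.0002 -0.0005] w 0.448 F [-0.7  0.4 -0.1] t 26.2
cork px [277. 218.] xy [ 601.8 -118.3] size [ 9.1 41.9] ang -0.9
cork px [277. 124.] xy [602.7 -74.8] size [42.2 42. ] ang -1.1
cork px [278.  15.] xy [603.5 -30.1] size [11.6 42.1] ang -1.0
```

View pics/w20.png

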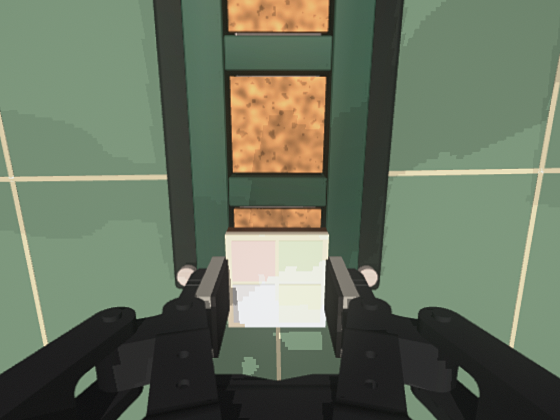

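Emit:
play_rows --rows '[[[0, 0.0013, 0.01], [0, 0, 0], 0.03], [[0, 0.0013, 0.02], [0, 0, 0], 0.03], [[0, 0.0013, 0.0235], [0, 0, 0], 0.03], [[0, 0.0013, 0.0255], [0, 0, 0], 0.03], [[0, 0.0013, 0.0255], [0, 0, 0], 0.03]]'

```text
clock: 26.8
position: [603.1, -134.6, 55.7]
tool_rot: [0.713, 0.702, -0.0, 0.0]
wrist_force: [-0.3, -0.5, -1.4]
gripper_width: 0.448
```

Run:
```python
from h import *
plan([602,-134.6,54.3],89.1)
c=cam('wrist','w21.png')
```

```text
pos [ 603.1 -134.6   55.7] yaw 89.1 shift [-0.0001 -0.0011  0.0014] rv [-0.0005  0.0006  0.0001] w 0.448 F [-0.3 -0.5 -1.4] t 26.8
```

View pics/w21.png

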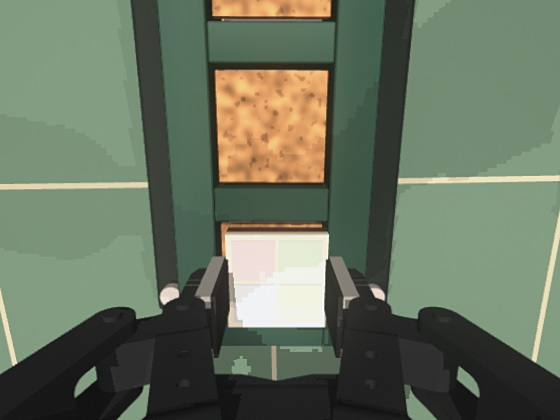

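Emit:
play_rows --rows '[[[0, -0.0012, 0], [0, 0, 0], 0.03], [[0, -0.0012, 0.001], [0, 0, 0], 0.03], [[0, -0.0012, 0.0014], [0, 0, 0], 0.03], [[0, -0.0012, 0.0014], [0, 0, 0], 0.03]]'

```text
clock: 27.25
position: [602.2, -134.6, 54.8]
tool_rot: [0.713, 0.702, -0.0, 0.0]
wrist_force: [-0.3, -0.3, -1.0]
gripper_width: 0.444
```

Run:
```python
from h import *
plan([602,-134.6,54.3],89.1)
c=cam('wrist','w22.png')
cv2.imwrite('pics/w22z.png',cv2.resize(c['color'][200:360,190:370],None,fx=4,fy=3.6,interpolation=cv2.INTER_CUBIC)[:,:,::-1])
```

```text
pos [ 602.2 -134.6   54.8] yaw 89.11 shift [ 0.     -0.0002  0.0005] rv [0.0004 0.0008 0.0001] w 0.444 F [-0.3 -0.3 -1. ] t 27.2
```

View pics/w22z.png

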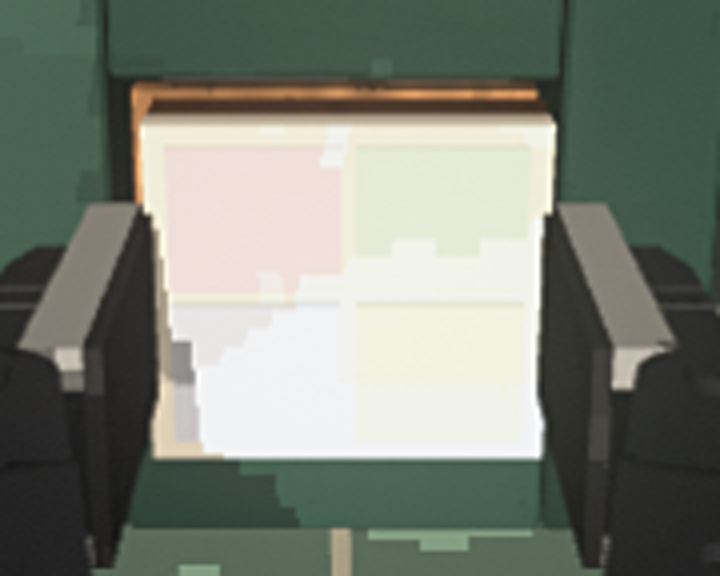

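Emit:
play_rows --rows '[[[0, -0.0009, 0.0005], [0, 0, 0], 0.03], [[0, -0.0009, 0.0005], [0, 0, 0], 0.03], [[0, -0.0009, 0.0005], [0, 0, 0], 0.05], [[0, -0.0009, 0.0005], [0, 0, 0], 0.055], [[0, -0.0009, 0.0005], [0, 0, 0], 0.055], [[0, -0.0009, -0.02], [0, 0, 0], 0.055], [[0, -0.0009, -0.04], [0, 0, 0], 0.055], [[0, -0.0009, -0.06], [0, 0, 0], 0.055]]'

```text
clock: 28.1
position: [601.1, -134.5, 115.2]
tool_rot: [0.713, 0.702, -0.0, 0.0]
wrist_force: [0.4, 0.4, 0.8]
gripper_width: 0.644
```

Run:
```python
from h import *
plan([602,-134.6,90],89.1)
c=cam('wrist','w23.png'); H,S,V=hsvm(c)
blobs(c,(S<60)&(V>160),62,1000,'white')
```

```text
pos [ 601.1 -134.5  115.2] yaw 89.11 shift [-0.0001  0.0009  0.0252] rv [-0.0003  0.0007  0.0001] w 0.644 F [0.4 0.4 0.8] t 28.1
white px [276. 232.] xy [ 601.8 -133.8] size [40. 40.] ang -0.9
white px [ 60. 161.] xy [479.6 -99.2] size [127.2 107.3] ang -40.0
```

View pics/w23.png

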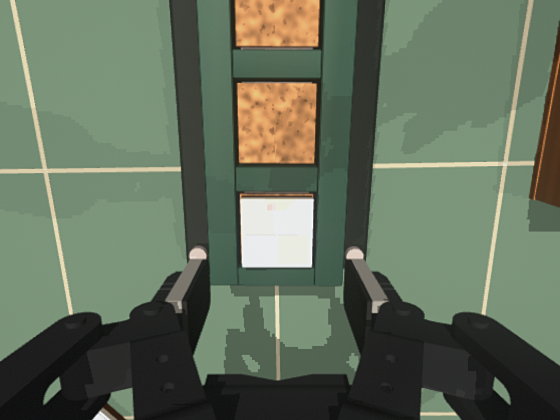

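The plaque sits in pocket 1 at (276,232), 40.0 mm square if its top is at 62. Now I'll press it with shut fingers.

Emit:
play_rows --rows '[[[0, 0.001, 0.0], [0, 0, 0], 0.0], [[0, 0.001, 0.01], [0, 0, 0], 0.0], [[0, 0.001, 0.025], [0, 0, 0], 0.0], [[0, 0.001, 0.035], [0, 0, 0], 0.0], [[0, 0.001, 0.04], [0, 0, 0], 0.0], [[0, 0.001, 0.045], [0, 0, 0], 0.0], [[0, 0.001, 0.048], [0, 0, 0], 0.0], [[0, 0.001, 0.048], [0, 0, 0], 0.0]]'

```text
clock: 28.95
position: [602.2, -134.6, 66.3]
tool_rot: [0.713, 0.702, -0.0, 0.0]
wrist_force: [-0.5, 0.4, -0.2]
gripper_width: 0.001
```

Emit:
play_rows --rows '[[[0, 0, 0.002], [0, 0, 0], 0.0], [[0, 0, 0.004], [0, 0, 0], 0.0], [[0, 0, 0.006], [0, 0, 0], 0.0], [[0, 0, 0.008], [0, 0, 0], 0.0], [[0, 0, 0.009], [0, 0, 0], 0.0], [[0, 0, 0.01], [0, 0, 0], 0.0], [[0, 0, 0.01], [0, 0, 0], 0.0]]'

```text
clock: 29.65
position: [602.7, -134.7, 56.9]
tool_rot: [0.713, 0.702, 0.0, 0.001]
wrist_force: [-0.5, 0.9, 4.8]
gripper_width: 0.001
```

Emit:
play_rows --rows '[[[0, 0, 0.001], [0, 0, 0], 0.0], [[0, 0, 0.002], [0, 0, 0], 0.0], [[0, 0, 0.003], [0, 0, 0], 0.0], [[0, 0, 0.003], [0, 0, 0], 0.0]]'

```text
clock: 30.05
position: [602.7, -134.7, 54.9]
tool_rot: [0.713, 0.702, 0.0, 0.001]
wrist_force: [-1.3, 0.3, 10.8]
gripper_width: -0.001
```

Emit:
play_rows --rows '[[[0, 0, 0.001], [0, 0, 0], 0.0], [[0, 0, 0.001], [0, 0, 0], 0.0], [[0, 0, 0.001], [0, 0, 0], 0.0]]'

```text
clock: 30.35
position: [602.7, -134.7, 54.8]
tool_rot: [0.713, 0.702, 0.0, 0.001]
wrist_force: [-3.6, 1.2, 16.8]
gripper_width: -0.001
```

Emit:
play_rows --rows '[[[0, 0, -0.02], [0, 0, 0], 0.0], [[0, 0, -0.06], [0, 0, 0], 0.0], [[0, 0, -0.1], [0, 0, 0], 0.02], [[0, 0, -0.1], [0, 0, 0], 0.05], [[0, 0, -0.1], [0, 0, 0], 0.05]]'

```text
clock: 30.85
position: [602.6, -134.6, 153.3]
tool_rot: [0.713, 0.702, 0.0, 0.001]
wrist_force: [-0.1, -0.5, -1.0]
gripper_width: 0.505
```

Run:
```python
from h import *
plan([440,-65,170],89.1)
c=cam('wrist','w24.png'); H,S,V=hsvm(c)
blobs(c,(S<60)&(V>160),55,1000,'white')
```

```text
pos [ 602.6 -134.6  153.3] yaw 89.1 shift [ 0.0671 -0.1636 -0.0171] rv [0.0019 0.0013 0.    ] w 0.505 F [-0.1 -0.5 -1. ] t 30.9
white px [274. 211.] xy [ 601.5 -134. ] size [40. 40.] ang -0.9
white px [ 79. 153.] xy [470.7 -98.7] size [140.2 118.8] ang -40.2
```

View pics/w24.png

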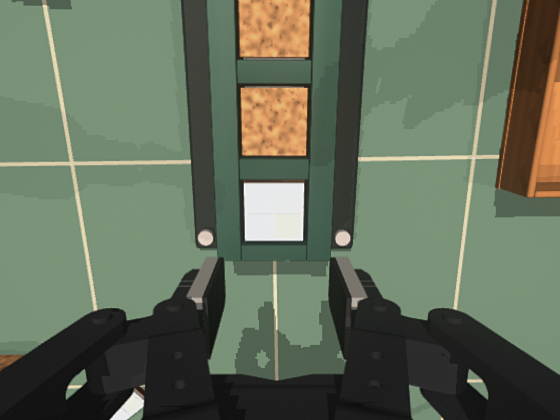

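Run:
```python
from h import *
plan([425,-365,160],40)
```

```text
pos [ 601.6 -134.3  152. ] yaw 89.1 shift [-0.2334 -0.1729 -0.0078] rv [-8.00e-04  9.00e-04  8.57e-01] w 0.578 F [ 0.3  0.1 -0.5] t 30.9
```

Emit:
play_rows --rows '[[[-0.035, -0.026, -0.01], [0, 0, 0.13], 0.05], [[-0.07, -0.052, -0.01], [0, 0, 0.27], 0.05], [[-0.105, -0.078, -0.01], [0, 0, 0.4], 0.05], [[-0.14, -0.104, -0.01], [0, 0, 0.53], 0.05], [[-0.175, -0.13, -0.01], [0, 0, 0.66], 0.05], [[-0.21, -0.155, -0.01], [0, 0, 0.78], 0.05], [[-0.2334, -0.1729, -0.01], [0, 0, 0.857], 0.05], [[-0.2334, -0.1729, -0.01], [0, 0, 0.857], 0.05], [[-0.2334, -0.1729, -0.01], [0, 0, 0.857], 0.05]]'

```text
clock: 31.8
position: [424.5, -364.7, 160.9]
tool_rot: [0.94, 0.341, -0.001, -0.002]
wrist_force: [0.2, -0.0, -0.7]
gripper_width: 0.589
```

```bash
python3 look.py w25
```

```text
pos [ 424.5 -364.7  160.9] yaw 39.93 shift [-0.0915 -0.5515  0.1627] rv [-0.0032  0.0001 -0.    ] w 0.589 F [ 0.2 -0.  -0.7] t 31.8
white px [260. 138.] xy [ 451.6 -324.9] size [40.  40.3] ang 40.0
```

View pics/w25.png

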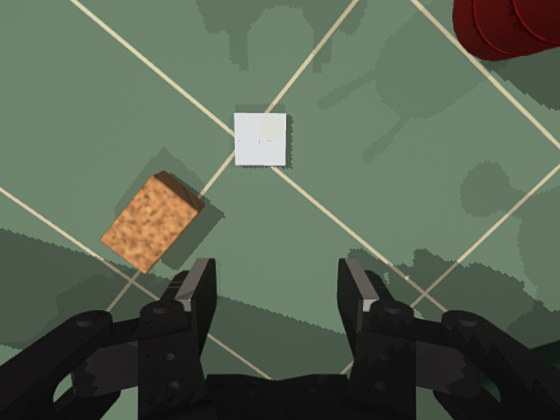

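Run:
```python
from h import *
plan([451.6,-324.9,20],40)
```

```text
pos [ 425.1 -364.2  161.3] yaw 40.01 shift [ 0.0455 -0.0127  0.1413] rv [-0.0026 -0.      0.0001] w 0.589 F [-1.5 -0.3 -0.7] t 31.9
```

Emit:
play_rows --rows '[[[0.04, -0.011, 0], [0, 0, 0], 0.05], [[0.0455, -0.0127, 0.03], [0, 0, 0], 0.05], [[0.0455, -0.0127, 0.07], [0, 0, 0], 0.05], [[0.0455, -0.0127, 0.11], [0, 0, 0], 0.05], [[0.0455, -0.0127, 0.135], [0, 0, 0], 0.05], [[0.0455, -0.0127, 0.1413], [0, 0, 0], 0.05], [[0.0455, -0.0127, 0.1413], [0, 0, 0], 0.05], [[0.0455, -0.0127, 0.1413], [0, 0, 0], 0.05]]'

```text
clock: 32.65
position: [453.7, -326.4, 22.4]
tool_rot: [0.939, 0.343, 0.0, 0.001]
wrist_force: [0.1, 0.2, 0.3]
gripper_width: 0.584
```

```bash
python3 look.py w26;  python3 - <<'E'
from h import *
plan([451.6,-324.9,1.7],40)
E
```

```text
pos [ 453.7 -326.4   22.4] yaw 40.07 shift [-0.1371 -0.5419  0.0211] rv [ 0.0024 -0.0001 -0.    ] w 0.584 F [0.1 0.2 0.3] t 32.6
white px [263. 271.] xy [ 452.1 -325. ] size [40.1 40.2] ang 39.3
pos [ 453.8 -326.8   22.9] yaw 40.05 shift [-0.0005 -0.003   0.0212] rv [ 0.0036 -0.0003  0.0008] w 0.584 F [-0.1 -0.4  0.4] t 32.7
```

View pics/w26.png

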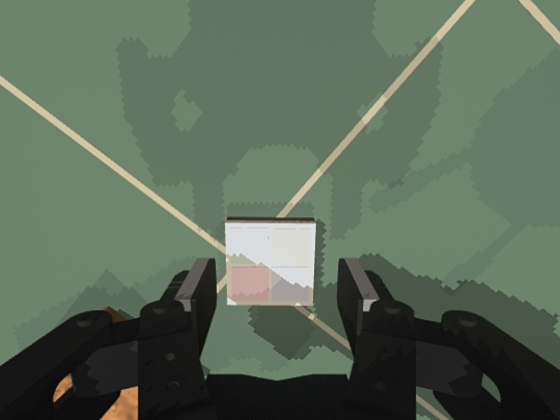

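Emit:
play_rows --rows '[[[0, -0.0025, 0.005], [0, 0, 0], 0.05], [[0, -0.0025, 0.015], [0, 0, 0], 0.05], [[0, -0.0025, 0.0195], [0, 0, 0], 0.05], [[0, -0.0025, 0.0195], [0, 0, 0], 0.05], [[0, -0.0025, 0.0195], [0, 0, 0], 0.05]]'

```text
clock: 33.2
position: [450.7, -324.4, 1.8]
tool_rot: [0.94, 0.342, -0.0, 0.0]
wrist_force: [0.1, 0.1, 0.1]
gripper_width: 0.585
```

Run:
```python
from h import *
plan([451.8,-324.9,1.7],40)
```

```text
pos [ 450.7 -324.4    1.8] yaw 39.99 shift [0.0005 0.0011 0.0001] rv [ 0.0003  0.0004 -0.0002] w 0.585 F [0.1 0.1 0.1] t 33.2
```

Emit:
play_rows --rows '[[[0.0005, 0.001, 0], [0, 0, 0], 0.05], [[0.0005, 0.001, 0], [0, 0, 0], 0.035], [[0.0005, 0.001, 0], [0, 0, 0], 0.03], [[0.0005, 0.001, 0], [0, 0, 0], 0.03], [[0.0005, 0.001, 0], [0, 0, 0], 0.03], [[0.0005, 0.001, -0.005], [0, 0, 0], 0.03], [[0.0005, 0.001, -0.03], [0, 0, 0], 0.03], [[0.0005, 0.001, -0.07], [0, 0, 0], 0.03], [[0.0005, 0.001, -0.1], [0, 0, 0], 0.03], [[0.0005, 0.001, -0.11], [0, 0, 0], 0.03]]'

```text
clock: 34.2
position: [453.2, -325.9, 115.1]
tool_rot: [0.94, 0.342, 0.001, 0.003]
wrist_force: [0.8, -0.4, -0.8]
gripper_width: 0.452
```

Run:
```python
from h import *
plan([603,-74.6,112],89.1)
cam('wrist','w27.png')
```

```text
pos [ 453.2 -325.9  115.1] yaw 40.0 shift [ 0.2763 -0.0962  0.0027] rv [ 0.0057  0.002  -0.8569] w 0.452 F [ 0.8 -0.4 -0.8] t 34.2
```

View pics/w27.png

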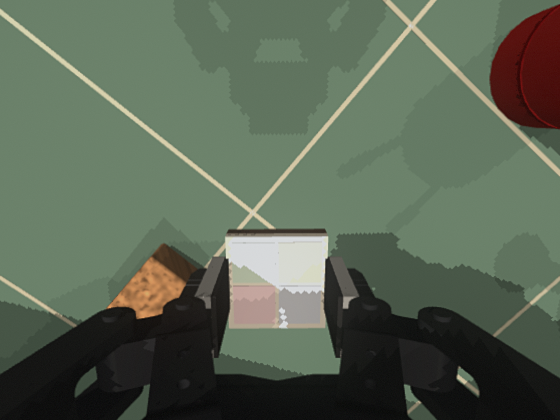

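Emit:
play_rows --rows '[[[0.035, -0.012, 0], [0, 0, -0.12], 0.03], [[0.075, -0.026, 0], [0, 0, -0.25], 0.03], [[0.115, -0.04, 0], [0, 0, -0.38], 0.03], [[0.155, -0.054, 0], [0, 0, -0.51], 0.03], [[0.195, -0.068, 0], [0, 0, -0.64], 0.03], [[0.235, -0.082, 0], [0, 0, -0.77], 0.03], [[0.268, -0.093, 0], [0, 0, -0.857], 0.03], [[0.2763, -0.0962, 0], [0, 0, -0.857], 0.03], [[0.2763, -0.0962, 0.0], [0, 0, -0.857], 0.03], [[0.2763, -0.0962, 0.0], [0, 0, -0.857], 0.03]]'

```text
clock: 35.25
position: [600.3, -74.0, 110.6]
tool_rot: [0.713, 0.701, -0.001, -0.001]
wrist_force: [-0.6, 0.4, -0.0]
gripper_width: 0.447
```

Run:
```python
from h import *
plan([603,-74.6,75],89.1)
```

```text
pos [600.3 -74.  110.6] yaw 89.07 shift [-0.0006  0.0028  0.0356] rv [-0.0027  0.0011 -0.0004] w 0.447 F [-0.6  0.4 -0. ] t 35.2
```

Emit:
play_rows --rows '[[[-0.0006, 0.0015, 0.02], [0, 0, 0], 0.03], [[-0.0006, 0.0015, 0.035], [0, 0, 0], 0.03], [[-0.0006, 0.0015, 0.04], [0, 0, 0], 0.03], [[-0.0006, 0.0015, 0.04], [0, 0, 0], 0.03], [[-0.0006, 0.0015, 0.04], [0, 0, 0], 0.03], [[-0.0006, 0.0015, 0.04], [0, 0, 0], 0.03]]'

```text
clock: 35.85
position: [603.7, -74.7, 72.7]
tool_rot: [0.713, 0.701, 0.0, 0.001]
wrist_force: [-0.5, -0.4, 0.1]
gripper_width: 0.445
```

Run:
```python
from h import *
plan([602.4,-74.6,54.4],89.1)
c=cam('wrist','w28.png')
cv2.imwrite('pics/w28z.png',cv2.resize(c['color'][180:360,190:370],None,fx=4,fy=3.2,interpolation=cv2.INTER_CUBIC)[:,:,::-1])
```

```text
pos [603.7 -74.7  72.7] yaw 89.06 shift [ 0.0001 -0.0013  0.0183] rv [ 0.0018  0.0011 -0.0007] w 0.445 F [-0.5 -0.4  0.1] t 35.9
```

View pics/w28z.png

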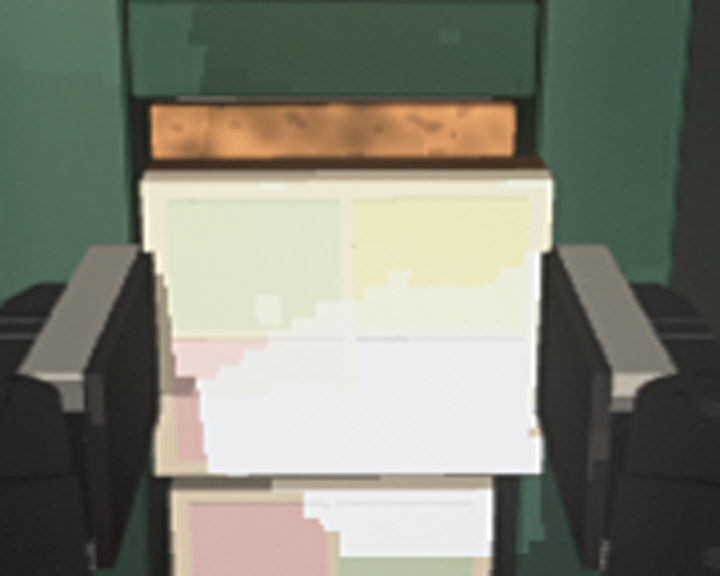

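Descending. The plaque is about 1 mm too far +x, so I'll correct that on the way.

Emit:
play_rows --rows '[[[0, -0.0012, 0.008], [0, 0, 0], 0.03], [[0, -0.0012, 0.013], [0, 0, 0], 0.03], [[0, -0.0012, 0.016], [0, 0, 0], 0.03], [[0, -0.0012, 0.0178], [0, 0, 0], 0.03], [[0, -0.0012, 0.0178], [0, 0, 0], 0.03], [[0, -0.0012, 0.0178], [0, 0, 0], 0.03]]'

```text
clock: 36.5
position: [602.1, -74.1, 54.0]
tool_rot: [0.713, 0.702, -0.0, 0.0]
wrist_force: [0.0, 0.2, -0.5]
gripper_width: 0.449
```

Run:
```python
from h import *
plan([602.4,-74.6,54.4],89.1)
c=cam('wrist','w29.png')
cv2.imwrite('pics/w29z.png',cv2.resize(c['color'][180:360,190:370],None,fx=4,fy=3.2,interpolation=cv2.INTER_CUBIC)[:,:,::-1])
```

```text
pos [602.1 -74.1  54. ] yaw 89.11 shift [-0.0005  0.0003 -0.0004] rv [0.0005 0.0008 0.0001] w 0.449 F [ 0.   0.2 -0.5] t 36.5
```

View pics/w29z.png

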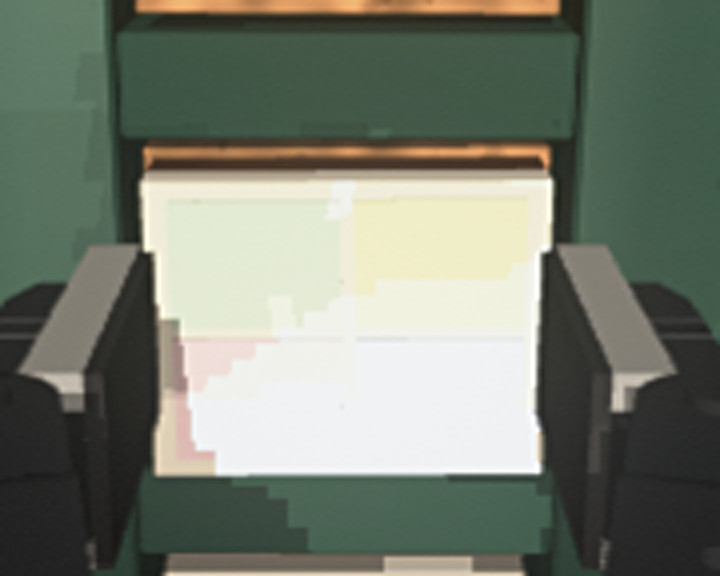

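Well centred. I'll release, lift, shut the fingers and press.

Emit:
play_rows --rows '[[[-0.0005, 0, 0], [0, 0, 0], 0.05], [[-0.0005, 0, 0], [0, 0, 0], 0.055], [[-0.0005, 0, 0], [0, 0, 0], 0.055], [[-0.0005, 0, -0.02], [0, 0, 0], 0.055], [[-0.0005, 0, -0.04], [0, 0, 0], 0.055], [[-0.0005, 0, -0.06], [0, 0, 0], 0.055], [[-0.0005, 0, -0.06], [0, 0, 0], 0.055]]'

```text
clock: 37.25
position: [604.3, -75.0, 117.0]
tool_rot: [0.713, 0.702, 0.002, 0.003]
wrist_force: [1.2, 0.7, -0.6]
gripper_width: 0.644
```

Run:
```python
from h import *
plan([602.7,-74.6,66],89.1)
c=cam('wrist','w30.png'); H,S,V=hsvm(c)
blobs(c,(S<60)&(V>160),62,1000,'white')
```

```text
pos [604.3 -75.  117. ] yaw 89.11 shift [ 0.0005 -0.0019  0.051 ] rv [0.0064 0.0019 0.0001] w 0.644 F [ 1.2  0.7 -0.6] t 37.2
white px [272. 318.] xy [ 601.8 -128.9] size [39.8 38.5] ang -1.1
white px [ 80. 255.] xy [499.8 -82.1] size [89.5 53.7] ang 29.5
white px [272. 231.] xy [602.8 -74.4] size [40.4 39.8] ang -0.7
white px [18. 46.] xy [481.5  22.7] size [32.6 18.6] ang -11.0
white px [478. 183.] xy [723.9 -43.6] size [145.4  83.3] ang -29.4
```

View pics/w30.png

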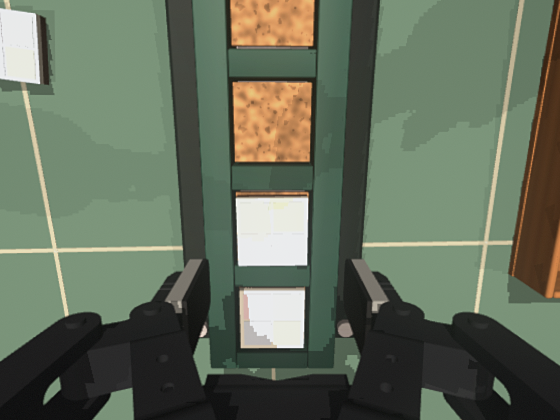

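Emit:
play_rows --rows '[[[0.0005, -0.001, 0.0], [0, 0, 0], 0.0], [[0.0005, -0.001, 0.01], [0, 0, 0], 0.0], [[0.0005, -0.001, 0.025], [0, 0, 0], 0.0], [[0.0005, -0.001, 0.035], [0, 0, 0], 0.0], [[0.0005, -0.001, 0.042], [0, 0, 0], 0.0], [[0.0005, -0.001, 0.048], [0, 0, 0], 0.0], [[0.0005, -0.001, 0.048], [0, 0, 0], 0.0]]'

```text
clock: 38.0
position: [600.3, -74.0, 64.8]
tool_rot: [0.713, 0.702, -0.001, -0.0]
wrist_force: [-0.1, -0.4, -0.5]
gripper_width: -0.002
```

Run:
```python
from h import *
plan([602.7,-74.6,55],89.1)
```

```text
pos [600.3 -74.   64.8] yaw 89.1 shift [-0.0006  0.0024  0.0098] rv [-0.0018  0.0004 -0.    ] w -0.002 F [-0.1 -0.4 -0.5] t 38.0
```

Emit:
play_rows --rows '[[[-0.0006, 0.0015, 0.001], [0, 0, 0], 0.0], [[-0.0006, 0.0015, 0.003], [0, 0, 0], 0.0], [[-0.0006, 0.0015, 0.005], [0, 0, 0], 0.0], [[-0.0006, 0.0015, 0.007], [0, 0, 0], 0.0], [[-0.0006, 0.0015, 0.009], [0, 0, 0], 0.0], [[-0.0006, 0.0015, 0.0105], [0, 0, 0], 0.0], [[-0.0006, 0.0015, 0.0105], [0, 0, 0], 0.0]]'

```text
clock: 38.7
position: [603.0, -74.8, 55.8]
tool_rot: [0.713, 0.702, 0.0, 0.001]
wrist_force: [0.2, -0.8, 3.4]
gripper_width: -0.005
```

Emit:
play_rows --rows '[[[0, 0, 0.001], [0, 0, 0], 0.0], [[0, 0, 0.0015], [0, 0, 0], 0.0], [[0, 0, 0.0015], [0, 0, 0], 0.0]]'

```text
clock: 39.0
position: [603.0, -74.9, 54.9]
tool_rot: [0.713, 0.702, 0.0, 0.001]
wrist_force: [-1.3, 0.2, 7.5]
gripper_width: 0.0
```

Emit:
play_rows --rows '[[[0, 0, 0.001], [0, 0, 0], 0.0], [[0, 0, 0.0015], [0, 0, 0], 0.0], [[0, 0, 0.0015], [0, 0, 0], 0.0]]'

```text
clock: 39.3
position: [603.1, -74.9, 54.8]
tool_rot: [0.713, 0.702, 0.0, 0.001]
wrist_force: [-3.7, 0.6, 16.3]
gripper_width: -0.001
```

Emit:
play_rows --rows '[[[0, 0, -0.02], [0, 0, 0], 0.0], [[0, 0, -0.06], [0, 0, 0], 0.0], [[0, 0, -0.1], [0, 0, 0], 0.02], [[0, 0, -0.1], [0, 0, 0], 0.05], [[0, 0, -0.1], [0, 0, 0], 0.05]]'

```text
clock: 39.8
position: [602.7, -74.7, 153.3]
tool_rot: [0.713, 0.702, 0.0, 0.001]
wrist_force: [-0.3, -0.2, -0.4]
gripper_width: 0.506
```

Run:
```python
from h import *
plan([440,-45,155],82.3)
c=cam('wrist','w31.png'); H,S,V=hsvm(c)
blobs(c,(S<60)&(V>160),55,1000,'white')
```

```text
pos [602.7 -74.7 153.3] yaw 89.11 shift [ 0.0271 -0.1631 -0.0021] rv [0.0019 0.0009 0.1188] w 0.506 F [-0.3 -0.2 -0.4] t 39.8
white px [275. 291.] xy [ 601.5 -133.6] size [40.3 40. ] ang -0.9
white px [275. 212.] xy [602.6 -74.7] size [40.1 40. ] ang -0.8
white px [ 90. 230.] xy [479.3 -90. ] size [95.7 99.9] ang -41.7
white px [451. 201.] xy [696.1 -68.1] size [ 78.9 162.7] ang 2.1
white px [44. 46.] xy [466.4  32.1] size [46.6 34.4] ang -7.1
```

View pics/w31.png

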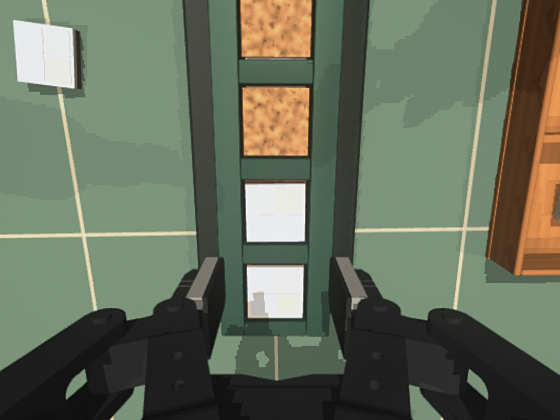

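Two plaques are home, at (275,291) and (275,212). Next is plaque A, near (440,33).

Emit:
play_rows --rows '[[[0.007, -0.04, -0.01], [0, 0, 0.03], 0.05], [[0.014, -0.08, -0.01], [0, 0, 0.06], 0.05], [[0.02, -0.12, -0.01], [0, 0, 0.09], 0.05], [[0.025, -0.15, -0.01], [0, 0, 0.12], 0.05], [[0.0271, -0.163, -0.01], [0, 0, 0.12], 0.05], [[0.0271, -0.163, -0.01], [0, 0, 0.12], 0.05], [[0.0271, -0.163, -0.01], [0, 0, 0.12], 0.05]]'

```text
clock: 40.55
position: [441.5, -45.4, 162.4]
tool_rot: [0.753, 0.658, 0.0, 0.001]
wrist_force: [0.9, -0.6, -0.7]
gripper_width: 0.588
```

```bash
python3 look.py w32
python3 - <<'E'
from h import *
plan([439.8,32.6,20],82.3)
E
```

```text
pos [441.5 -45.4 162.4] yaw 82.25 shift [-0.0144 -0.4439  0.1615] rv [0.0019 0.0009 0.    ] w 0.588 F [ 0.9 -0.6 -0.7] t 40.5
white px [505. 293.] xy [ 628.4 -160.6] size [49.3 47.4] ang -0.6
white px [508. 219.] xy [629.9 -91.2] size [47.1 48.5] ang 0.4
white px [259.  97.] xy [439.6  32.5] size [40.6 40.7] ang -8.6
white px [145.  11.] xy [367.7 101.6] size [112.5   3.8] ang 0.1
pos [442.1 -45.5 162.5] yaw 82.24 shift [ 0.0772 -0.0132  0.1424] rv [ 0.0024  0.0009 -0.001 ] w 0.583 F [ 0.3  1.  -0.1] t 40.6
```

View pics/w32.png

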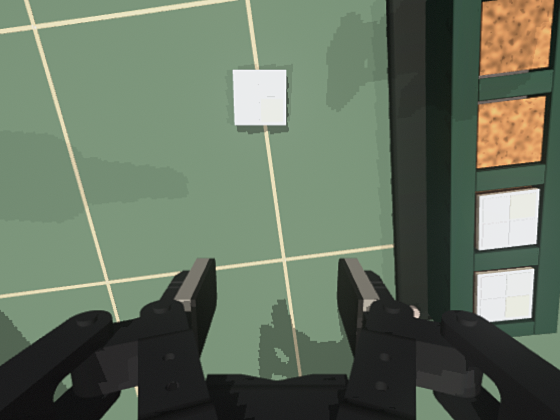

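Emit:
play_rows --rows '[[[0.04, -0.007, 0], [0, 0, 0], 0.05], [[0.0772, -0.0125, 0.02], [0, 0, 0.002], 0.05], [[0.0772, -0.0125, 0.06], [0, 0, 0.002], 0.05], [[0.0772, -0.0125, 0.1], [0, 0, 0.002], 0.05], [[0.0772, -0.0125, 0.13], [0, 0, 0.002], 0.05], [[0.0772, -0.0125, 0.1415], [0, 0, 0.002], 0.05], [[0.0772, -0.0125, 0.1415], [0, 0, 0.002], 0.05], [[0.0772, -0.0125, 0.1415], [0, 0, 0.002], 0.05], [[0.0772, -0.0125, 0.1415], [0, 0, 0.002], 0.05]]'

```text
clock: 41.5
position: [439.8, 33.0, 21.6]
tool_rot: [0.754, 0.657, 0.001, 0.001]
wrist_force: [-0.4, 0.2, 0.5]
gripper_width: 0.58
```

```bash
python3 look.py w33
python3 - <<'E'
from h import *
plan([439.8,32.6,1.7],82.0)
E
```

```text
pos [439.8  33.   21.6] yaw 82.11 shift [-0.093  -0.4312  0.0204] rv [0.0027 0.0005 0.    ] w 0.58 F [-0.4  0.2  0.5] t 41.5
white px [275. 262.] xy [440.   32.3] size [40.3 40.2] ang -7.9
pos [439.6  33.   21.8] yaw 82.11 shift [-0.0003  0.0002  0.0201] rv [0.003  0.0005 0.0019] w 0.584 F [ 0.7 -0.6  1.2] t 41.5
```

View pics/w33.png

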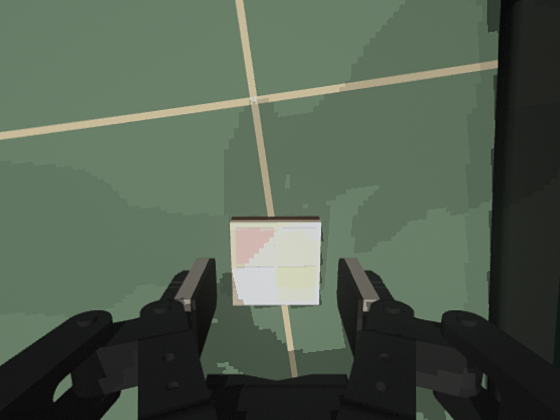

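Emit:
play_rows --rows '[[[-0.0003, 0, 0.008], [0, 0, 0], 0.05], [[-0.0003, 0, 0.016], [0, 0, 0], 0.05], [[-0.0003, 0, 0.0196], [0, 0, 0], 0.05], [[-0.0003, 0, 0.0196], [0, 0, 0], 0.05], [[-0.0003, 0, 0.0196], [0, 0, 0], 0.05]]'

```text
clock: 42.05
position: [437.8, 32.7, 1.2]
tool_rot: [0.754, 0.657, -0.0, 0.0]
wrist_force: [-0.3, 0.6, -0.0]
gripper_width: 0.586
```

Run:
```python
from h import *
plan([439.9,32.4,1.7],82.0)
```

```text
pos [437.8  32.7   1.2] yaw 82.11 shift [-0.      0.0022 -0.0005] rv [-0.0002  0.0008  0.002 ] w 0.586 F [-0.3  0.6 -0. ] t 42.0
```

Emit:
play_rows --rows '[[[0, 0.002, -0.0005], [0, 0, 0], 0.05], [[0, 0.002, -0.0005], [0, 0, 0], 0.045], [[0, 0.002, -0.0005], [0, 0, 0], 0.03], [[0, 0.002, -0.0005], [0, 0, 0], 0.03], [[0, 0.002, -0.0005], [0, 0, 0], 0.03], [[0, 0.002, -0.005], [0, 0, 0], 0.03], [[0, 0.002, -0.03], [0, 0, 0], 0.03], [[0, 0.002, -0.07], [0, 0, 0], 0.03], [[0, 0.002, -0.1], [0, 0, 0], 0.03], [[0, 0.002, -0.11], [0, 0, 0], 0.03]]'

```text
clock: 43.05
position: [441.8, 32.6, 114.3]
tool_rot: [0.754, 0.657, 0.002, 0.002]
wrist_force: [0.2, -0.1, -0.1]
gripper_width: 0.45
```

Run:
```python
from h import *
plan([603.6,-14.6,112],89.1)
cam('wrist','w34.png')
```

```text
pos [441.8  32.6 114.3] yaw 82.12 shift [-0.0245  0.1668  0.0033] rv [ 0.006   0.0004 -0.1219] w 0.45 F [ 0.2 -0.1 -0.1] t 43.0
```

View pics/w34.png

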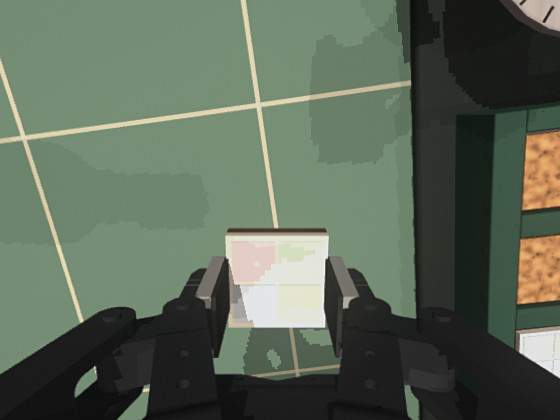

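Held squarely. On to pocket 3.

Emit:
play_rows --rows '[[[-0.006, 0.04, 0], [0, 0, -0.03], 0.03], [[-0.012, 0.08, 0], [0, 0, -0.06], 0.03], [[-0.018, 0.12, 0], [0, 0, -0.09], 0.03], [[-0.023, 0.155, 0], [0, 0, -0.122], 0.03], [[-0.0245, 0.1668, 0], [0, 0, -0.122], 0.03], [[-0.0245, 0.1668, 0.0], [0, 0, -0.122], 0.03], [[-0.0245, 0.1668, 0.02], [0, 0, -0.122], 0.03], [[-0.0245, 0.1668, 0.035], [0, 0, -0.122], 0.03], [[-0.0245, 0.1668, 0.038], [0, 0, -0.122], 0.03], [[-0.0245, 0.1668, 0.038], [0, 0, -0.122], 0.03]]'

```text
clock: 44.1
position: [599.2, -14.0, 72.5]
tool_rot: [0.713, 0.702, -0.001, -0.001]
wrist_force: [0.4, 0.4, 0.0]
gripper_width: 0.446
```

Emit:
play_rows --rows '[[[0, 0, 0], [0, 0, 0], 0.03], [[0, 0, 0], [0, 0, 0], 0.03], [[0, 0, 0], [0, 0, 0], 0.03]]'

```text
clock: 44.4
position: [602.2, -14.6, 74.3]
tool_rot: [0.713, 0.702, 0.0, 0.001]
wrist_force: [0.1, 1.4, -0.6]
gripper_width: 0.449
```

Run:
```python
from h import *
plan([603.3,-14.6,54.2],89.1)
c=cam('wrist','w35.png')
cv2.imwrite('pics/w35z.png',cv2.resize(c['color'][180:360,190:370],None,fx=4,fy=3.2,interpolation=cv2.INTER_CUBIC)[:,:,::-1])
```

```text
pos [602.2 -14.6  74.3] yaw 89.1 shift [0.     0.001  0.0201] rv [0.0019 0.0009 0.0001] w 0.449 F [ 0.1  1.4 -0.6] t 44.4
```

View pics/w35z.png

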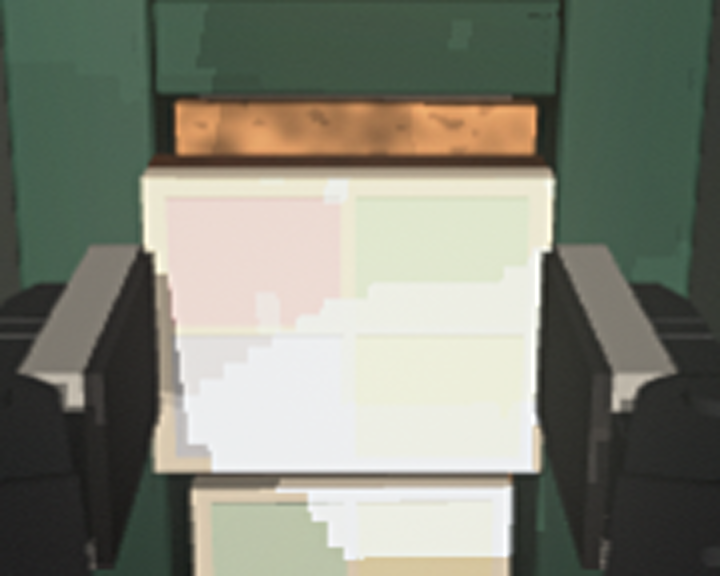

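Emit:
play_rows --rows '[[[0, 0.001, 0.008], [0, 0, 0], 0.03], [[0, 0.001, 0.014], [0, 0, 0], 0.03], [[0, 0.001, 0.0175], [0, 0, 0], 0.03], [[0, 0.001, 0.0195], [0, 0, 0], 0.03], [[0, 0.001, 0.0195], [0, 0, 0], 0.03], [[0, 0.001, 0.0195], [0, 0, 0], 0.03]]'

```text
clock: 45.05
position: [602.4, -14.7, 53.9]
tool_rot: [0.713, 0.702, -0.0, 0.0]
wrist_force: [-1.8, 0.5, 2.2]
gripper_width: 0.45
```

Run:
```python
from h import *
plan([603.3,-14.6,54.2],89.1)
c=cam('wrist','w36.png')
cv2.imwrite('pics/w36z.png',cv2.resize(c['color'][180:360,190:370],None,fx=4,fy=3.2,interpolation=cv2.INTER_CUBIC)[:,:,::-1])
```

```text
pos [602.4 -14.7  53.9] yaw 89.1 shift [ 0.0001  0.0009 -0.0003] rv [-0.0006  0.0008 -0.    ] w 0.45 F [-1.8  0.5  2.2] t 45.0
```

View pics/w36z.png

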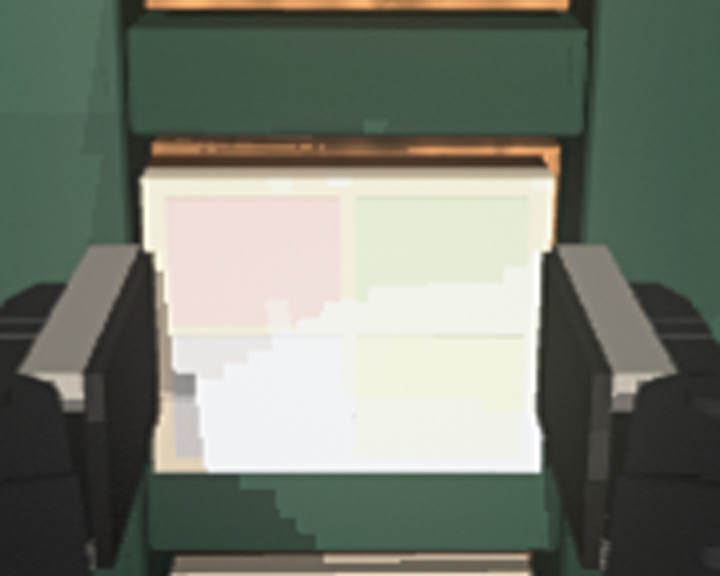

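Emit:
play_rows --rows '[[[0, 0.0006, -0.0005], [0, 0, 0], 0.03], [[0, 0.0006, -0.0005], [0, 0, 0], 0.05], [[0, 0.0006, -0.0005], [0, 0, 0], 0.055], [[0, 0.0006, -0.0005], [0, 0, 0], 0.055], [[0, 0.0006, -0.02], [0, 0, 0], 0.055], [[0, 0.0006, -0.04], [0, 0, 0], 0.055], [[0, 0.0006, -0.06], [0, 0, 0], 0.055], [[0, 0.0006, -0.06], [0, 0, 0], 0.055]]'

```text
clock: 45.9
position: [605.8, -14.8, 116.7]
tool_rot: [0.713, 0.702, 0.002, 0.003]
wrist_force: [0.6, -0.6, -0.1]
gripper_width: 0.645
```

Run:
```python
from h import *
plan([603.7,-14.6,66],89.1)
c=cam('wrist','w37.png'); H,S,V=hsvm(c)
blobs(c,(S<60)&(V>160),62,1000,'white')
```

```text
pos [605.8 -14.8 116.7] yaw 89.1 shift [ 0.0003 -0.0024  0.0507] rv [0.0065 0.0013 0.    ] w 0.645 F [ 0.6 -0.6 -0.1] t 45.9
white px [271. 319.] xy [602.9 -69.8] size [40.  38.4] ang -0.3
white px [272. 231.] xy [604.4 -14.6] size [40.3 39.8] ang -1.0
white px [ 52. 114.] xy [484.8  29.3] size [174.1  73.4] ang -25.4
```

View pics/w37.png

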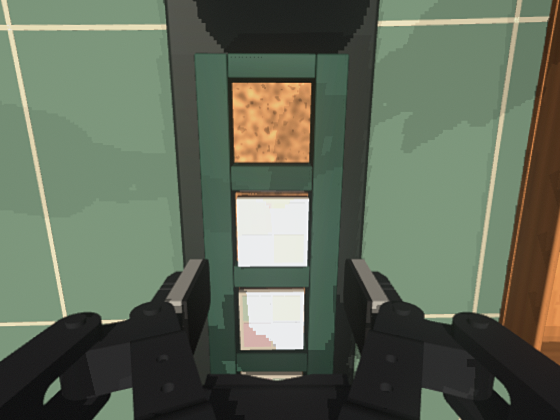

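Emit:
play_rows --rows '[[[0, -0.0005, 0.0], [0, 0, 0], 0.0], [[0, -0.0005, 0.01], [0, 0, 0], 0.0], [[0, -0.0005, 0.025], [0, 0, 0], 0.0], [[0, -0.0005, 0.035], [0, 0, 0], 0.0], [[0, -0.0005, 0.042], [0, 0, 0], 0.0], [[0, -0.0005, 0.047], [0, 0, 0], 0.0], [[0, -0.0005, 0.047], [0, 0, 0], 0.0]]'

```text
clock: 46.65
position: [602.3, -14.6, 65.8]
tool_rot: [0.713, 0.702, -0.001, -0.0]
wrist_force: [0.1, 1.0, 0.4]
gripper_width: -0.0
```

Run:
```python
from h import *
plan([604,-14.6,55],89.1)
```

```text
pos [602.3 -14.6  65.8] yaw 89.1 shift [0.     0.0017 0.0108] rv [-0.0016  0.0006  0.    ] w -0.0 F [0.1 1.  0.4] t 46.6
```

Emit:
play_rows --rows '[[[0, 0.001, 0.002], [0, 0, 0], 0.0], [[0, 0.001, 0.004], [0, 0, 0], 0.0], [[0, 0.001, 0.006], [0, 0, 0], 0.0], [[0, 0.001, 0.008], [0, 0, 0], 0.0], [[0, 0.001, 0.01], [0, 0, 0], 0.0], [[0, 0.001, 0.0115], [0, 0, 0], 0.0], [[0, 0.001, 0.0115], [0, 0, 0], 0.0]]'

```text
clock: 47.35
position: [604.4, -14.7, 55.6]
tool_rot: [0.713, 0.702, 0.0, 0.001]
wrist_force: [0.8, 0.3, 4.1]
gripper_width: 0.001
```

Emit:
play_rows --rows '[[[0, 0, 0.001], [0, 0, 0], 0.0], [[0, 0, 0.0015], [0, 0, 0], 0.0], [[0, 0, 0.0015], [0, 0, 0], 0.0]]'

```text
clock: 47.65
position: [604.4, -14.7, 54.9]
tool_rot: [0.713, 0.702, 0.0, 0.001]
wrist_force: [-0.7, 0.3, 9.4]
gripper_width: 0.004
```

Emit:
play_rows --rows '[[[0, 0, 0.001], [0, 0, 0], 0.0], [[0, 0, 0.0015], [0, 0, 0], 0.0], [[0, 0, 0.0015], [0, 0, 0], 0.0]]'

```text
clock: 47.95
position: [604.5, -14.7, 54.8]
tool_rot: [0.713, 0.702, 0.0, 0.001]
wrist_force: [-2.8, 0.7, 18.1]
gripper_width: -0.001
```

Emit:
play_rows --rows '[[[0, 0, -0.02], [0, 0, 0], 0.0], [[0, 0, -0.06], [0, 0, 0], 0.0], [[0, 0, -0.1], [0, 0, 0], 0.0], [[0.02, 0, -0.13], [0, 0, 0], 0.03], [[0.06, 0, -0.13], [0, 0, 0], 0.03], [[0.09, 0, -0.13], [0, 0, 0], 0.03], [[0.09, 0, -0.13], [0, 0, 0], 0.03], [[0.09, 0, -0.13], [0, 0, 0], 0.03], [[0.09, 0, -0.13], [0, 0, 0], 0.03]]'

```text
clock: 48.85
position: [604.8, 74.6, 181.6]
tool_rot: [0.713, 0.701, -0.001, 0.0]
wrist_force: [0.2, -0.4, -0.7]
gripper_width: 0.352
```

```bash
python3 dial.py w38;  python3 - <<'E'
from h import *
plan([400,-200,250],50)
E
```

```text
pos [604.8  74.6 181.6] yaw 89.09 shift [ 0.0004  0.0002 -0.0044] rv [-0.0012  0.0016  0.0016] w 0.352 F [ 0.2 -0.4 -0.7] t 48.9
hub px [537. 347.] xy [807.9 -42.6] size [24.4 39.5] ang -0.1
hub px [278. 310.] xy [604.5  -6.7] size [38.8 37.8] ang -0.8
hub px [ 95. 250.] xy [466.5  29.5] size [186.7 145.2] ang 7.4
hub px [399. 227.] xy [692.3  49.2] size [124.6  65.4] ang -0.3
hub px [408. 123.] xy [692.9 133.1] size [40.1 64.2] ang -0.1
hub px [277.  72.] xy [607.1 165.7] size [26.1 26.1] ang -0.9
hub px [405.  15.] xy [688.1 194.6] size [21.9 35.2] ang -1.3
hub px [294.  93.] xy [614.4 154.9] size [108.6  83.3] ang 34.1
hub px [222.  28.] xy [573.5 192.5] size [59.5 22.4] ang -44.4
hub px [102.  67.] xy [488.4 160.8] size [ 95.1 125.1] ang -0.4
cork px [277. 239.] xy [605.   45.4] size [42.9 42.1] ang -1.0
cork px [527. 222.] xy [802.8  57.2] size [ 60.8 221. ] ang 0.4
red px [546. 250.] xy [806.5  38.3] size [35.  28.5] ang -43.6
red px [178.  73.] xy [542.5 166. ] size [12.3 16.4] ang -0.6
line n 332 r 28.4 54.6 ang 177.81 outer 178.01
with hub
line n 332 r 28.0 54.2 ang 178.43 outer 178.56
pos [604.9  74.4 181.7] yaw 89.06 shift [-0.2778 -0.2004 -0.0677] rv [-4.000e-04  1.700e-03  6.816e-01] w 0.35 F [ 0.3 -0.6 -0.6] t 48.9
```

View pics/w38.png

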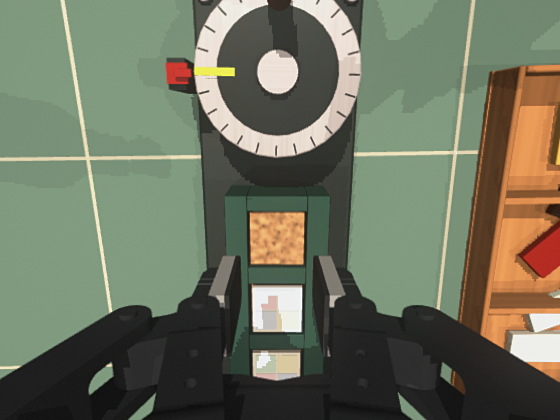

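The dial is still on its mark. I'll retreat for an unobstructed final look.

Emit:
play_rows --rows '[[[-0.03, 0, -0.05], [0, 0, 0.07], 0.03], [[-0.07, -0.03, -0.068], [0, 0, 0.17], 0.03], [[-0.11, -0.06, -0.068], [0, 0, 0.27], 0.03], [[-0.15, -0.09, -0.068], [0, 0, 0.37], 0.03], [[-0.19, -0.12, -0.068], [0, 0, 0.47], 0.03], [[-0.23, -0.15, -0.068], [0, 0, 0.57], 0.03], [[-0.27, -0.17, -0.068], [0, 0, 0.67], 0.03], [[-0.31, -0.19, -0.068], [0, 0, 0.68], 0.03], [[-0.35, -0.2, -0.068], [0, 0, 0.68], 0.03], [[-0.38, -0.2, -0.068], [0, 0, 0.68], 0.03]]'

```text
clock: 49.9
position: [396.5, -304.3, 250.7]
tool_rot: [0.907, 0.422, -0.001, 0.001]
wrist_force: [0.8, -0.5, -0.2]
gripper_width: 0.352
```

Run:
```python
from h import *
plan([400,-300,250],50)
c=cam('top','t39.png'); H,S,V=hsvm(c)
blobs(c,(S<60)&(V>170),55,100,'white',800)
line(c)
cam('side','s39.png')
cv2.imwrite('pics/t39z.png',cv2.resize(c['color'][140:270,90:450],None,fx=2.2,fy=2.2,interpolation=cv2.INTER_CUBIC)[:,:,::-1])
```

```text
pos [ 396.5 -304.3  250.7] yaw 49.9 shift [ 0.0055 -0.0001  0.0007] rv [ 0.0005  0.0015 -0.0017] w 0.352 F [ 0.8 -0.5 -0.2] t 49.9
white px [348. 185.] xy [ 600.  -133.9] size [38.7 36.7] ang -0.9
white px [325. 185.] xy [602.2 -75. ] size [38.6 39.6] ang -1.2
white px [302. 184.] xy [604.4 -15.8] size [38.6 36.8] ang -0.9
white px [235. 172.] xy [636.7 158.5] size [102.5  51.3] ang -18.0
white px [325.  98.] xy [834.4 -78. ] size [29.1 47.3] ang -1.3
white px [311.  95.] xy [847.4 -46.5] size [23.8 44.7] ang -1.1
line n 19 r 29.0 52.3 ang 177.66 outer 178.05
```

View pics/t39.png

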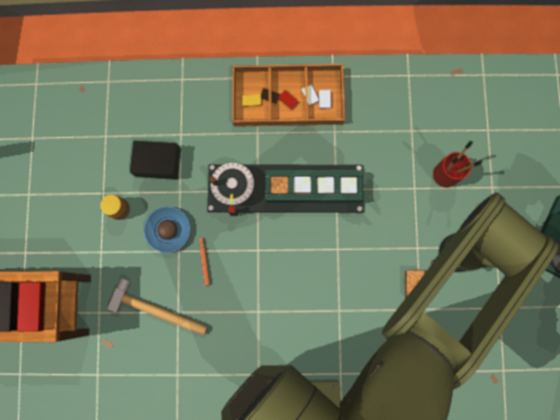

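View pics/s39.png

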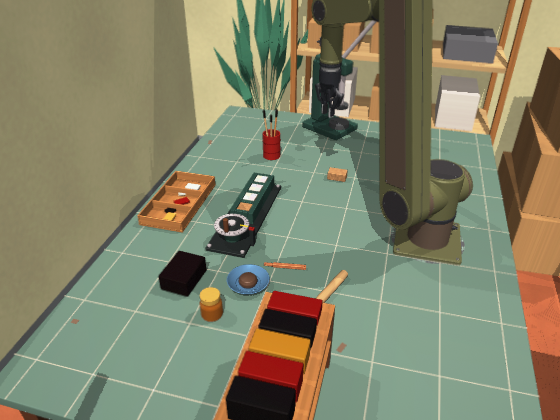

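```bash
python3 -c "
from workcell import robot
print(robot.finish_job())"
```

```text
the job is handed in; nothing more can be done
None
```

I finished the job in the order asked and handed it in at about 50 s of the 210 s. The hand-in gave no verdict.

**What I did**
- **Pebble:** it went into the blue saucer first and still lay at its centre in the last top and side pictures.
- **Dial:** I wound the handwheel clockwise to about 90° beyond the pointer, then brought it back anticlockwise only.
- **Plaques:** I found three and no fourth in any view. They are face up in pockets 1, 2 and 3. One had been knocked aside, so I measured its position again before picking it up.

**Last checks**
- **Dial:** the line read 178.4° against about 179.1° for the pointer. That is roughly 0.01 rad, and it had not moved after the pressing.
- **Plaques:** each press stopped firmly at 54.8–54.9 mm, against the frame top at 55 mm, with 16–18 N on the wrist. In the wrist and top pictures they look level and flush.
- **Other objects:** the brush pot, punch, lacquer box, jar and hammer look unmoved. The cork block shows at its starting place, though the arm partly hid it in the last top picture.
- **Disagreement:** the top camera made the pressed plaques 37–40 mm across at the frame's height, where the wrist camera read 40 mm for the two checked after pressing. I put this down to its coarse resolution. No check failed.

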